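Free the seized bolt of a slide carrier and load it for despatch

ROBOT

A 6-joint arm with a two-finger parallel gripper is mounted at the origin on a cart in front of the work surface, level with it; the furniture and walls round the work are solid. World frame = base frame: x ahead of the robot, y to its left, z up, the work surface at z = 0. Lengths are in mm, angles in degrees, forces in N, time in s.
With the tool pointing down it reaches from about 250 to 725 mm from the base axis. Payload 4 kg.
Tool frame: the origin (TCP) lies midway between the tips of the shut fingers; the grasp point (between the pads) lies 19 mm behind it; z points along the fingers, y is the line along which they close (so a half turn about z gives the same grasp; the last joint's range is limited). The gripper opens to 85 mm and grips with 20 to 120 N. Pads are 22 mm wide; open, the fingers measure 114 mm over their backs; the gripper's body (76 mm by 85 mm) begins 54 mm behind the grasp point. The pads swing forward as they close: fully open they stand 13 mm farther back than shut.
Start: joints at [70.531, 13.785, 0.286, 76.501, 0, 90], TCP at [166.647, 471.411, 231.306] pointing down, gripper open.
Joint ranges: [-155.79, 155.79], [-60.16, 107.12], [-62.33, 73.08], [-114, 123.19], [-81.49, 82.49], [-180, 180]. Speed limits (degrees/s): [159.86, 159.86, 180, 180, 180, 180].

INTERFACE

Orientations are given as a 3x3 rotation matrix whose columns are the frame's x, y, z axes.
In Python, from workcell import robot, viewer, finish_job, finder gives the robot as it stands. The module is installed in compiled form; this text tells all that it offers.
- The arm moves only by the tool move_arm, never from a script. Its argument "series" is a list of rows, each a list of 4 numbers: the shift along the tool's x, y, z in mm, then the turn about the tool's z in degrees. In form: [[dx, dy, dz, turn], ...]. A call has 1 to 5 rows; each row is the pose to reach, as a shift and turn from the pose commanded when the call began, along the tool's axes at that moment; what a row does not reach only later rows make up. A row lasts 1/10 s, in which the tool goes at most 50 mm and 8.59 degrees, less where a joint would pass 70% of its speed; a pose out of reach is approached as far as the arm can. A call with a gripper value outside its range is refused whole. "gripper" is the finger opening in mm, from 0 to 85.4, set as the call begins (left out, the last holds). The fingers move at their own pace and stop on an object; "force" is the grip in N (left out, the last holds). Time passes only in rows, so rows that repeat a pose let the fingers close. It gives the time, the measured TCP pose, the force, the opening and the grip force at its end, in the units of the state.
- robot.observe(): the state, without advancing time (a new reading comes with each control period).
- viewer.read_camera(name): name is "scene" or "top"; returns a dict with "img" (480x640x3 uint8, blue, green, red), "intrinsics" (3x3 intrinsics, pixels), "k1" (the pictures are not rectified: a ray, as slopes to the right and down, at radius r is drawn at 1 + k1 r^2 times it, then the intrinsics apply), "world_to_cam" (4x4, takes a point from world to camera coordinates). Camera axes: x right, y up, looking along -z (the intrinsics and any distortion apply to the point x, -y, -z); pixel columns grow to the right and rows downward; lengths in mm; the calibration is good to about 2 mm. A picture is of the moment at which its call begins. There is no depth.
- finish_job(): hands the job in; it is judged then, once.
Trained networks look in a picture, given as the dict that the camera call returned (one of the last four; its "shot" number tells which), for a name from the list of things; names that differ only in an ending like _2 or _b are one class to them, and where a whole thing is asked for, a point or a joint stands for the part that bears it (a point fixed in the world has none). Each returns a list of dicts, best first, with "p" (0 to 1); they miss things now and then, are a little off and sometimes report something else, mostly with a low value. They report only what shows in the picture. A call takes as long as a camera call. They do not tell look-alikes from the thing itself.
- finder.find_in(picture, label): "centre" ([row, column] in pixels, amid what is visible of it).
The state is a dict: "time": time; "joint_positions": joint angles; "joint_vel": joint speeds; "joint_torque": joint torques, N m; "tcp_pos": TCP position; "ee_rot": TCP orientation; "ft_force": force on the tool from outside, world axes, zero at the start; "moment": the same for the moment, N m; "opening": opening from 0.0 (shut) to 1.0 (fully open); "gripper_force": force on a finger pad.
Only numpy, scipy, OpenCV 4.12 (cv2) and the standard library are available. Lean on these libraries where they do the work, as an engineer would, in place of code of your own. Each camera call takes 0.05 s, during which the arm holds its last target. There are 200 camera calls.

TASK

The bolt of the slide carrier has rusted fast: work it loose with short back-and-forth strokes until it runs, draw it fully back and swing the bar fully open. Stack every white slide tray that is there squarely in the carrier, fill what is left of its three levels with blue spacers on top of the trays, and lay the aluminium cover plate on top; surplus spacers stay on the bench. Swing the bar back fully closed over the stack and shoot the bolt fully home again, leaving the other things on the bench undisturbed.

Things in the scene. Friction and masses are not known exactly. Their poses are not given: they have to be found in the camera images.
- carrier: Slide carrier, fixed: green base plate 124 (x) x 262 (y) x 10 mm, origin under its centre, z up. Four aluminium corner angles, 70 mm high over the bench with flared lips, form a pocket 64 (x) x 100 (y) mm; between the angles its long sides (+x, -x) are open over 62 mm for the fingers. Bar pivot post at y = -107 mm, keeper block of the bolt at y = +90 to +120 mm, 105 mm high.
- pocket (a point): Centre of the pocket's floor, on the base plate (10 mm above the carrier's origin), axes as the carrier's. It takes three levels of 16 mm (trays or spacers), then the cover plate, whose underside then lies 48 mm above this point. 2 mm play all round; parts lie with their x, y along the carrier's.
- bar (a joint): Grey swing bar, 26 mm wide, 10 mm thick, underside 73.5 mm above the bench; clears a full stack by 3.5 mm. Angle about the upright pivot: 0 = closed (along the carrier's +y, tip at the keeper), grows clockwise seen from above as it opens towards the carrier's +x, to the stop at 1.65 rad. Friction 0.12 N m; stays where left. Locked while the bolt is in its keeper.
- bar_pivot (a point): Point on the upright axis of the bar's pivot, at the bar's top face (83.5 mm above the bench).
- bolt (a joint): Rusty brown bolt along the top of the bar: 0 = home, 26 mm deep in the keeper; grows as drawn towards the pivot; clear of the keeper from 0.030, fully drawn 0.042 m. Takes 5 to 10 N when moved slowly. Seized at about 11 mm: binds hard at 17 to 20 mm outwards, 3 to 6 mm inwards. Reverse whenever it binds: each full to-and-fro (15 mm) wins ground; after 3 to 6 it runs, both ways, for good.
- bolt_knob (a point): Middle of the bolt's knob: upright round rusty pin, 15 mm across, top 18.5 mm above this point, free to grip from 15 mm below it upwards. Lies 122 mm above the bench, on the bar's centre line, 127 mm minus the bolt's travel from the pivot axis. Push or pull it along the bar to move the bolt (when it binds, more force is useless: stop at 25 N), sideways round the pivot to swing the bar.
- tray_a: White plastic slide tray with two glass slides with pink specimens, 60 (x) x 96 (y) x 16 mm, 90 g; origin at the centre of its underside, z up. May be absent. Lies flat on the bench at the start; to be gripped across the 60 mm. Either way round fits.
- tray_b: Slide tray like tray_a. May be absent.
- tray_c: Slide tray like tray_a. May be absent.
- spacer_a: Blue ribbed plastic spacer of the same size as a tray, 60 (x) x 96 (y) x 16 mm, 80 g; origin at the centre of its underside. As many are needed as trays are lacking to three.
- spacer_b: Blue spacer like spacer_a.
- cover_plate: Aluminium cover plate with a black rubber pad in the middle of its top, 60 (x) x 96 (y) x 12 mm, 190 g; origin at the centre of its underside. Top of the stack.
- oil_bottle: Small brown glass bottle with black cap, 29 mm across, 62 mm high, origin under its centre; bystander, not to be disturbed.
- sample_cup: Sample cup with red lid, 64 mm across, 66 mm high, origin under its centre; bystander, not to be disturbed.
- marker: Black and white marker pen, 140 mm long, lying on the bench; bystander, not to be disturbed.
- slide_carton: Small blue and white carton, 56 x 82 x 32 mm, origin under its centre; bystander, not to be disturbed.
Not all that is in view belongs to the job. What is shaped like the spacer_a but orange is not meant.

How it is judged (in metres and radians):
On the way, in this order (a step that is already met when the one before it is completed fails the run):
1. the rusted bolt is worked free and drawn fully back (value of joint bolt above 0.036 m), for 0.1 s.
2. the bar is swung fully open (value of joint bar above 1.2 rad), for 0.2 s.
3. with the bar open, the stack is complete: all trays present, spacers on top of them up to three levels, cover plate on top, all lying squarely in the pocket (horizontal distance between each of tray_a, tray_b, tray_c, cover_plate and pocket below 0.006 m and angle between the y axis of each of tray_a, tray_b, tray_c, cover_plate and the y axis of carrier, either way round below 0.09 rad and angle between each of tray_a, tray_b, tray_c, cover_plate's own z axis and vertical below 0.06 rad and z of tray_a in the frame of pocket between -0.004 and 0.036 m and z of tray_b in the frame of pocket between -0.004 and 0.036 m and z of tray_c in the frame of pocket between -0.004 and 0.036 m and z of cover_plate in the frame of pocket between 0.0445 and 0.0515 m and (horizontal distance between spacer_a and pocket above 0.06 m or z of spacer_a in the frame of pocket above 0.012 m) and (horizontal distance between spacer_b and pocket above 0.06 m or z of spacer_b in the frame of pocket above 0.012 m) and (z of tray_a in the frame of tray_b between -0.022 and 0.022 m or horizontal distance between tray_c and pocket below 0.006 m) and (z of tray_a in the frame of tray_c between -0.022 and 0.022 m or horizontal distance between tray_b and pocket below 0.006 m) and (z of tray_b in the frame of tray_c between -0.022 and 0.022 m or horizontal distance between tray_a and pocket below 0.006 m) and value of joint bar above 0.9 rad), for 0.3 s.
4. the bar is swung closed over the stack (value of joint bar below 0.04 rad), for 0.2 s.
At the end, for the whole second after the job is handed in: All trays present lie squarely in the pocket (6 mm, 0.09 rad, flat within 0.06 rad), spacers used lie above them, the cover plate's underside is 48 mm above the pocket floor (within 3.5 mm), the bar is closed (under 0.04 rad), the bolt home (under 4 mm), all at rest (horizontal distance between each of tray_a, tray_b, tray_c, cover_plate and pocket below 0.006 m and angle between the y axis of each of tray_a, tray_b, tray_c, cover_plate and the y axis of carrier, either way round below 0.09 rad and angle between each of tray_a, tray_b, tray_c, cover_plate's own z axis and vertical below 0.06 rad and z of tray_a in the frame of pocket between -0.004 and 0.036 m and z of tray_b in the frame of pocket between -0.004 and 0.036 m and z of tray_c in the frame of pocket between -0.004 and 0.036 m and z of cover_plate in the frame of pocket between 0.0445 and 0.0515 m and (horizontal distance between spacer_a and pocket above 0.06 m or z of spacer_a in the frame of pocket above 0.012 m) and (horizontal distance between spacer_b and pocket above 0.06 m or z of spacer_b in the frame of pocket above 0.012 m) and (z of tray_a in the frame of tray_b between -0.022 and 0.022 m or horizontal distance between tray_c and pocket below 0.006 m) and (z of tray_a in the frame of tray_c between -0.022 and 0.022 m or horizontal distance between tray_b and pocket below 0.006 m) and (z of tray_b in the frame of tray_c between -0.022 and 0.022 m or horizontal distance between tray_a and pocket below 0.006 m) and linear speed of each of tray_a, tray_b, tray_c, cover_plate below 0.02 m/s and value of joint bar below 0.04 rad and value of joint bolt below 0.004 m); the robot touches nothing.
It fails at once if a bystander (oil bottle, sample cup, marker, small carton) is shoved or knocked over (distance of any of oil_bottle, sample_cup, marker, slide_carton from where it was at the start of the episode above 0.03 m).
Of tray_a, tray_b, tray_c only 1 to 3 are there at a start; the rules pass over those that are not, and their reading is None.
At some moment in a run one of tray_a, tray_b, tray_c, spacer_a, spacer_b, cover_plate may be knocked a few centimetres aside while the robot is not near it.
Once in a run the grip may slacken for a moment while it holds something.
It also fails if it takes over 208 s, if anything falls off the work surface, if the arm or the gripper's body presses on something with over 40 N, if the wrist force passes 120 N, or if a joint passes its speed limit or range.

## Working session

There is one attempt and no reset: what is moved stays moved. The work goes in short steps, Python scripts to look and compute and a tool call to move; the robot and the scene stay as the last step left them, time stands still between calls to the robot, and variables do not carry over. Pictures are saved under pics/ and viewed, at most 14 in all, crops included, and the job is handed in when it is done.

Besides the shell and the picture viewer there is one more tool, called after ">>>" by a JSON object that holds its "name" and its "arguments". move_arm: Moves the arm, as the interface text tells. Its arguments: {"type":"object","properties":{"series":{"type":"array","items":{"type":"array","items":{"type":"number"}}},"gripper":{"type":"number"},"force":{"type":"number"}},"required":["series"]}

```bash
mkdir -p pics; cat > h.py <<'E'
import numpy as np, cv2
from workcell import robot, viewer, finish_job, finder
def ray(p,row,col):
    K=np.array(p["intrinsics"]);k1=p["k1"]
    d=np.array([(col-K[0,2])/K[0,0],(row-K[1,2])/K[1,1]]);s=d.copy()
    for _ in range(20): s=d/(1+k1*(s@s))
    T=np.array(p["world_to_cam"]);R=T[:3,:3];o=-R.T@T[:3,3]
    return o,R.T@np.array([s[0],-s[1],-1])
def at(p,row,col,z):
    o,d=ray(p,row,col);return (o+d*(z-o[2])/d[2])
def proj(p,X):
    T=np.array(p["world_to_cam"]);c=T[:3,:3]@np.array(X,float)+T[:3,3]
    s=np.array([c[0],-c[1]])/-c[2];s=s*(1+p["k1"]*(s@s));K=np.array(p["intrinsics"])
    return K[1,1]*s[1]+K[1,2],K[0,0]*s[0]+K[0,2]
E
python3 - <<'E'
from h import *
s=robot.observe();print({k:np.round(v,2).tolist() for k,v in s.items()})
for n in("top","scene"):
    p=viewer.read_camera(n);cv2.imwrite(f"pics/{n}0.png",p["img"])
    T=np.array(p["world_to_cam"]);print(n,(-T[:3,:3].T@T[:3,3]).round(),np.array(p["intrinsics"]).round(1).tolist(),p["k1"])
    for l,z in dict(carrier=5,bar=80,bolt_knob=122,tray_a=16,spacer_a=16,cover_plate=12,oil_bottle=62,sample_cup=66,marker=8,slide_carton=32).items():
        for d in finder.find_in(p,l)[:5]:
            if d["p"]>.15: print(l,round(d["p"],2),np.round(d["centre"]),at(p,*d["centre"],z).round())
E
```

```text
{'time': 0.0, 'joint_positions': [70.53, 13.83, 0.21, 76.5, 0.0, 90.0], 'joint_vel': [0.03, 0.03, 0.05, -0.06, -0.07, -0.03], 'joint_torque': [0.0, -37.23, 25.24, 0.02, 0.0, -0.0], 'tcp_pos': [166.44, 470.84, 230.42], 'ee_rot': [[-0.94, 0.33, -0.0], [0.33, 0.94, -0.0], [0.0, -0.0, -1.0]], 'ft_force': [0.12, 0.36, 0.3], 'moment': [0.04, 0.06, -0.03], 'gripper_force': 0.0, 'opening': 1.0}
top [ 338.   25. 1146.] [[463.8, 0.0, 317.5], [0.0, 463.8, 235.7], [0.0, 0.0, 1.0]] 0.010320473256466992
carrier 0.75 [256. 415.] [ 519. -218.    5.]
bar 0.67 [254. 434.] [ 511. -248.   80.]
bolt_knob 0.66 [248. 419.] [ 518. -204.  122.]
tray_a 0.8 [294. 177.] [428. 365.  16.]
tray_a 0.68 [234. 236.] [575. 228.  16.]
tray_a 0.61 [300. 278.] [410. 120.  16.]
spacer_a 0.87 [244. 183.] [551. 357.  16.]
spacer_a 0.76 [297. 234.] [418. 226.  16.]
spacer_a 0.63 [180. 170.] [717. 399.  16.]
cover_plate 0.23 [312. 468.] [ 379. -338.   12.]
oil_bottle 0.46 [312. 469.] [ 378. -325.   62.]
oil_bottle 0.41 [259. 417.] [ 501. -210.   62.]
sample_cup 0.8 [167. 332.] [731. -12.  66.]
marker 0.58 [189. 384.] [ 691. -
[... 301 characters left out ...]
.79 [298. 376.] [ 506. -230.   80.]
bolt_knob 0.59 [285. 374.] [ 509. -217.  122.]
tray_a 0.97 [268. 265.] [421. 111.  16.]
tray_a 0.89 [222. 275.] [575. 218.  16.]
tray_a 0.86 [228. 207.] [420. 364.  16.]
spacer_a 0.82 [176. 265.] [708. 391.  16.]
spacer_a 0.73 [224. 209.] [436. 374.  16.]
spacer_a 0.7 [249. 236.] [418. 230.  16.]
spacer_a 0.63 [206. 240.] [554. 353.  16.]
cover_plate 0.88 [239. 301.] [576. 109.  12.]
oil_bottle 0.73 [361. 378.] [ 362. -344.   62.]
sample_cup 0.78 [224. 362.] [704. -29.  66.]
marker 0.52 [259. 394.] [ 696. -156.    8.]
marker 0.42 [299. 382.] [ 556. -215.    8.]
slide_carton 0.63 [196. 308.] [718. 202.  32.]
slide_carton 0.42 [307. 372.] [ 503. -220.   32.]
```

View pics/top0.png

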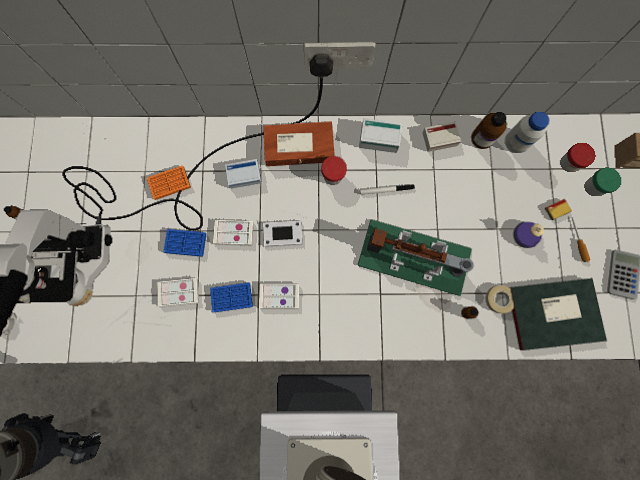

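View pics/scene0.png

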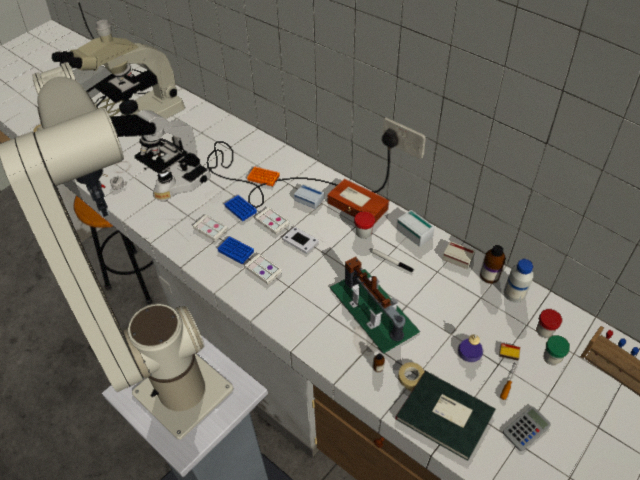

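```bash
python3 - <<'E'
from h import *
a=cv2.imread("pics/top0.png");b=cv2.imread("pics/scene0.png")
A=cv2.resize(a[205:325,150:310],(800,600),interpolation=cv2.INTER_CUBIC)
cv2.imwrite("pics/c1.png",A)
A=cv2.resize(a[205:305,345:478],(798,600),interpolation=cv2.INTER_CUBIC)
cv2.imwrite("pics/c2.png",A)
A=cv2.resize(b[190:290,180:330],(800,533),interpolation=cv2.INTER_CUBIC)
cv2.imwrite("pics/c3.png",A)
E
```

```text
(no output)
```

View pics/c1.png

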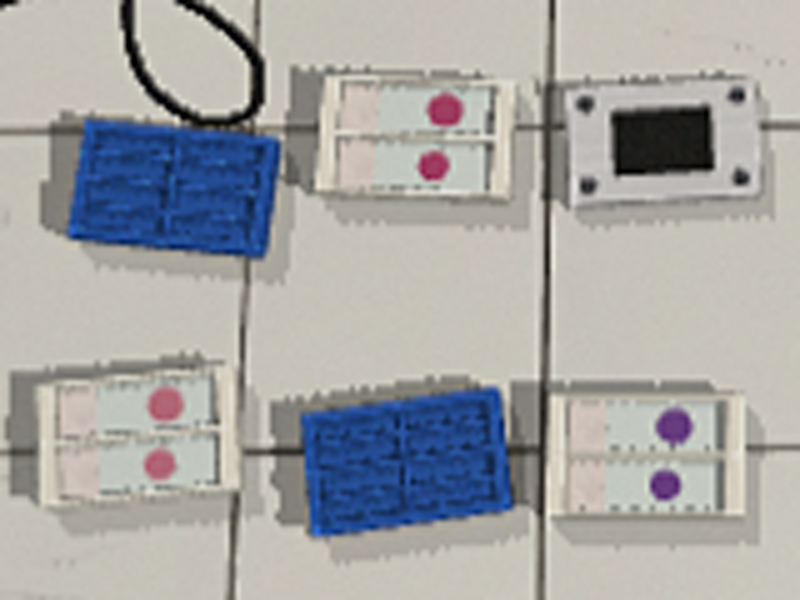

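View pics/c2.png

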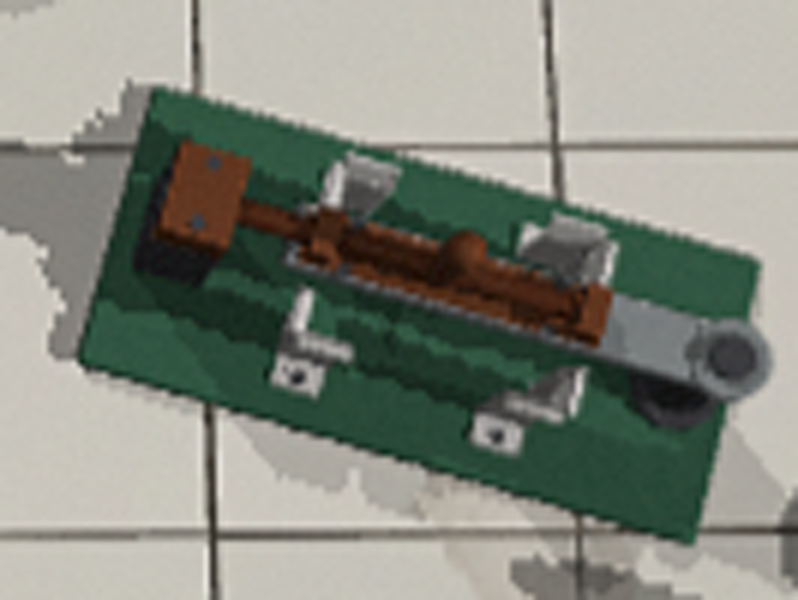

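View pics/c3.png

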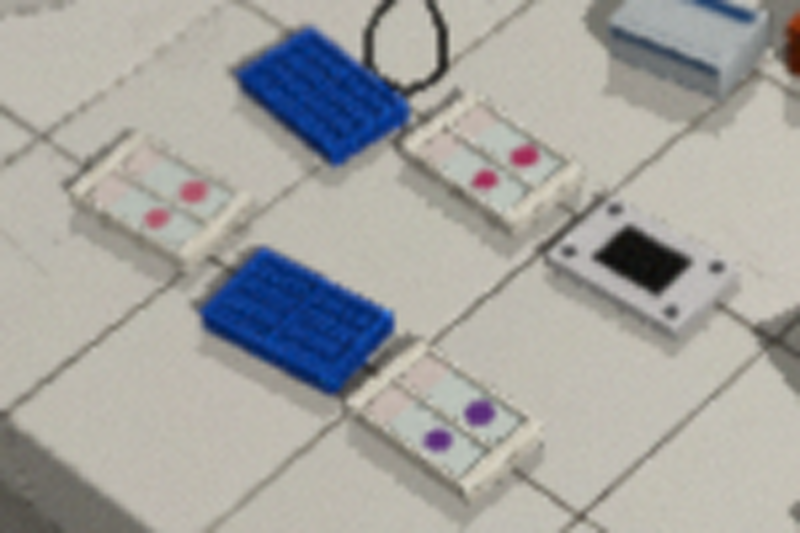

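Top picture: three white trays at (294,177) pink, (234,236) crimson, (297,278) purple. All three fit "white slide tray"; a, b and c differ only in the tint of the specimen. There are two blue spacers, both surplus; the orange one at (180,170) is the look-alike. The cover is at (233,283), and the carrier is tilted about -16°.

```bash
cat >> h.py <<'E'
from scipy.optimize import minimize
from scipy.ndimage import map_coordinates
def grad(p):
    g=cv2.GaussianBlur(p["img"],(0,0),0.8).astype(float)
    return np.sqrt(sum((cv2.Sobel(g,cv2.CV_64F,*d)**2).sum(2) for d in((1,0),(0,1))))
def box(p,g,x,y,yaw,h,w=60,l=96):
    c,s=np.cos(yaw),np.sin(yaw);t=np.linspace(-.5,.5,25);R=np.array([[c,-s],[s,c]])
    pts=np.vstack([np.c_[t*w,0*t+l/2],np.c_[t*w,0*t-l/2],np.c_[0*t+w/2,t*l],np.c_[0*t-w/2,t*l]])@R.T+[x,y]
    rc=np.array([proj(p,[*q,h]) for q in pts])
    return map_coordinates(g,rc.T,order=1).mean()
def fit(ps,x,y,yaw,h,r=8):
    gs=[grad(p) for p in ps]
    f=lambda v:-sum(box(p,g,v[0],v[1],v[2]/100,h)/g.max() for p,g in zip(ps,gs))
    best=min(((f([x+a,y+b,yaw*100+c]),a,b,c) for a in range(-r,r+1,2) for b in range(-r,r+1,2) for c in range(-12,13,4)))
    m=minimize(f,[x+best[1],y+best[2],yaw*100+best[3]],method="Nelder-Mead",options=dict(initial_simplex=np.array([x+best[1],y+best[2],yaw*100+best[3]])+np.array([[0,0,0],[2,0,0],[0,2,0],[0,0,4]])))
    return m.x[0],m.x[1],np.degrees(m.x[2]/100),m.fun
E
python3 - <<'E'
from h import *
P={n:viewer.read_camera(n) for n in("top","scene")}
for n,p in P.items():
    hsv=cv2.cvtColor(p["img"],cv2.COLOR_BGR2HSV)
    m=cv2.inRange(hsv,(65,90,25),(90,255,160))
    k,lab,st,ce=cv2.connectedComponentsWithStats(cv2.morphologyEx(m,cv2.MORPH_CLOSE,np.ones((5,5))))
    o=proj(p,[515,-215,10]);i=min(range(1,k),key=lambda j:np.hypot(ce[j][0]-o[1],ce[j][1]-o[0]) if st[j][4]>300 else 1e9)
    W=np.array([at(p,r,c,10)[:2] for r,c in np.argwhere((lab==i)&(m>0))],np.float32)
    print(n,"plate",cv2.minAreaRect(W),cv2.boxPoints(cv2.minAreaRect(W)).round().tolist())
for nm,x,y,h in(("pink",425,365,16),("crim",575,224,16),("purp",413,117,16),("cover",578,109,12)):
    for ps in([P["top"]],[P["scene"]],list(P.values())): print(nm,len(ps),np.round(fit(ps,x,y,0,h),2))
p=P["top"];print("knob",at(p,246.2,422.2,138),"pivot",at(p,205+356/6,345+732/6,84),"keeper corners",[at(p,205+b/6,345+a/6,105).round() for a,b in((182,140),(250,160),(160,235),(228,255))])
E
```

```text
top plate ((515.8502197265625, -215.761474609375), (259.38018798828125, 121.13014221191406), 72.99707794189453) [[420.0, -322.0], [536.0, -357.0], [612.0, -109.0], [496.0, -74.0]]
scene plate ((512.869384765625, -217.8592071533203), (259.82501220703125, 120.43941497802734), 72.8768539428711) [[417.0, -324.0], [532.0, -360.0], [609.0, -111.0], [494.0, -76.0]]
pink 1 [ 4.3301e+02  3.6526e+02  3.9500e+00 -2.7000e-01]
pink 1 [ 4.3126e+02  3.6305e+02  3.1600e+00 -1.9000e-01]
pink 2 [432.44 364.77   3.64  -0.44]
crim 1 [ 5.8296e+02  2.1981e+02  1.0800e+00 -2.5000e-01]
crim 1 [ 5.7850e+02  2.3336e+02 -3.4800e+00 -2.3000e-01]
crim 2 [ 5.8006e+02  2.3469e+02 -1.8900e+00 -4.4000e-01]
purp 1 [ 4.2064e+02  1.1827e+02  1.0800e+00 -3.2000e-01]
purp 1 [ 4.1971e+02  1.1809e+02 -1.1300e+00 -2.6000e-01]
purp 2 [ 4.2008e+02  1.1819e+02  2.3000e-01 -5.7000e-01]
cover 1 [ 5.8199e+02  1.1204e+02  2.0900e+00 -2.3000e-01]
cover 1 [ 5.6299e+02  1.0993e+02  1.1000e+00 -2.9000e-01]
cover 2 [ 5.6493e+02  1.1066e+02  2.5300e+00 -5.6000e-01]
knob [ 519.1363835 -207.0256656  138.       ] pivot [ 485.69230091 -320.37660136   84.        ] keeper corners [array([ 567., -109.,  105.]), array([ 559., -135.,  105.]), array([ 531., -100.,  105.]), array([ 523., -125.,  105.])]
```

```bash
cat >> h.py <<'E'
def mv(x,y,z,yaw,s=None):
    s=s or robot.observe();R=np.array(s["ee_rot"]);d=np.array([x,y,z])-s["tcp_pos"]
    cur=np.degrees(np.arctan2(R[1,1],R[0,1]));t=-((yaw-cur+90)%180-90)
    print("shift",(R.T@d).round(1),"turn",round(t,2),"| at",np.round(s["tcp_pos"],1),"yaw",round(cur,2),"F",np.round(s["ft_force"],1),"open",round(85.4*s["opening"],1),"t",s["time"])
C=np.array([515,-216.3]);CY=72.95
def car(x,y):
    a=np.radians(CY-90);return C+[x*np.cos(a)-y*np.sin(a),x*np.sin(a)+y*np.cos(a)]
E
python3 -c "
from h import *
print(car(0,9));mv(*car(0,9),200,CY)"
```

```text
[ 517.63885514 -207.69555676]
shift [-557.3 -523.3   31.3] turn -2.42 | at [166.6 471.4 231.3] yaw 70.53 F [0.8 0.1 0.2] open 85.3 t 1.2
```

>>> {"name": "move_arm", "arguments": {"series": [[-28,-26,0,-1],[-56,-52,0,-2.4],[-84,-78,0,-2.4],[-112,-105,0,-2.4],[-140,-131,0,-2.4]], "gripper": 50}}

```text
time: 1.7
tcp_pos: [255.4, 299.9, 231.4]
ee_rot: [[-0.956, 0.293, 0.0], [0.293, 0.956, 0.0], [-0.0, 0.0, -1.0]]
ft_force: [0.9, 0.2, 0.7]
opening: 0.587
gripper_force: 0.0
```

```bash
python3 -c "
from h import *
mv(*car(0,9),200,CY)"
```

```text
shift [-399.5 -408.5   31.4] turn 0.02 | at [255.4 299.9 231.4] yaw 72.97 F [0.9 0.2 0.7] open 50.1 t 1.7
```

>>> {"name": "move_arm", "arguments": {"series": [[-27,-27,0,0],[-54,-54,0,0],[-80,-82,0,0],[-107,-109,0,0],[-133,-136,0,0]]}}

```text
time: 2.2
tcp_pos: [342.8, 130.8, 231.6]
ee_rot: [[-0.956, 0.293, 0.001], [0.293, 0.956, 0.0], [-0.001, 0.001, -1.0]]
ft_force: [0.6, 0.4, 0.9]
opening: 0.585
gripper_force: 0.0
```

>>> {"name": "move_arm", "arguments": {"series": [[-27,-27,0,0],[-54,-54,0,0],[-80,-82,0,0],[-107,-109,0,0],[-133,-136,0,0]]}}

```text
time: 2.7
tcp_pos: [430.0, -38.5, 231.5]
ee_rot: [[-0.956, 0.294, 0.001], [0.294, 0.956, 0.0], [-0.001, 0.0, -1.0]]
ft_force: [0.6, 0.5, -0.1]
opening: 0.585
gripper_force: 0.0
```

>>> {"name": "move_arm", "arguments": {"series": [[-27,-27,0,0],[-54,-54,0,0],[-80,-82,0,0],[-107,-109,15,0],[-133,-136,31,0]]}}

```text
time: 3.2
tcp_pos: [517.8, -207.7, 200.6]
ee_rot: [[-0.956, 0.294, 0.002], [0.294, 0.956, -0.001], [-0.002, -0.0, -1.0]]
ft_force: [0.2, -0.4, 0.1]
opening: 0.583
gripper_force: 0.0
```

```bash
python3 -c "
from h import *
mv(*car(0,9),114,CY)
for n in('top','scene'):
    p=viewer.read_camera(n)
    r,c=map(int,proj(p,[517,-208,140]));
    cv2.imwrite(f'pics/{n}1.png',cv2.resize(p['img'][r-50:r+50,c-65:c+65],(780,600),interpolation=2))
a=np.hstack([cv2.imread(f'pics/{n}1.png') for n in('top','scene')]);cv2.imwrite('pics/k1.png',cv2.resize(a,(800,308)))
"
```

```text
shift [ 0.4 -0.  86.6] turn -0.03 | at [ 517.8 -207.7  200.6] yaw 72.92 F [ 0.2 -0.4  0.1] open 49.8 t 3.2
```

View pics/scene1.png

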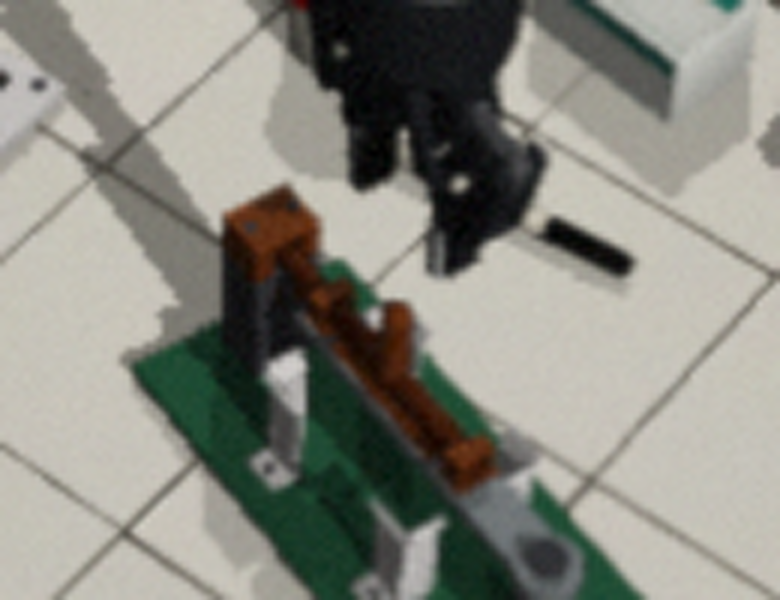

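Scene crop: the fingers, with tips at (365,185) and (445,265), straddle the line above the knob (400,330). I'll descend and close.

>>> {"name": "move_arm", "arguments": {"series": [[0,0,25,0],[0,0,50,0],[0,0,70,0],[0,0,86,0],[0,0,86,0]]}}

```text
time: 3.8
tcp_pos: [514.6, -204.5, 112.2]
ee_rot: [[-0.956, 0.293, -0.005], [0.293, 0.956, 0.002], [0.005, 0.001, -1.0]]
ft_force: [-0.7, 0.2, 0.3]
opening: 0.584
gripper_force: 0.0
```

>>> {"name": "move_arm", "arguments": {"series": [[0,0,0,0],[0,0,0,0],[0,0,0,0],[0,0,0,0],[0,0,0,0]], "gripper": 0, "force": 30}}

```text
time: 4.3
tcp_pos: [517.3, -206.9, 115.9]
ee_rot: [[-0.956, 0.294, 0.002], [0.294, 0.956, -0.002], [-0.003, -0.001, -1.0]]
ft_force: [-2.0, -2.9, 6.5]
opening: 0.16
gripper_force: 30.1
```

>>> {"name": "move_arm", "arguments": {"series": [[0,0,0,0],[0,0,0,0],[0,0,0,0],[0,0,0,0],[0,0,0,0]]}}

```text
time: 4.8
tcp_pos: [517.4, -206.9, 115.9]
ee_rot: [[-0.956, 0.294, 0.002], [0.294, 0.956, -0.002], [-0.003, -0.001, -1.0]]
ft_force: [-2.0, -2.4, 6.0]
opening: 0.158
gripper_force: 30.1
```

>>> {"name": "move_arm", "arguments": {"series": [[0,-1,-1,0],[0,-2,-1,0],[0,-3,-1,0],[0,-4,-1,0],[0,-5,-1,0]], "force": 60}}

```text
time: 5.3
tcp_pos: [516.5, -209.1, 116.0]
ee_rot: [[-0.956, 0.292, 0.003], [0.292, 0.956, 0.003], [-0.002, 0.004, -1.0]]
ft_force: [2.5, 5.2, 5.2]
opening: 0.151
gripper_force: 59.2
```

>>> {"name": "move_arm", "arguments": {"series": [[0,-0.5,0,0],[0,-1,0,0],[0,-1.5,0,0],[0,-2,0,0],[0,-2,0,0]]}}

```text
time: 5.8
tcp_pos: [516.0, -211.0, 116.1]
ee_rot: [[-0.956, 0.292, 0.003], [0.292, 0.956, 0.003], [-0.002, 0.004, -1.0]]
ft_force: [2.3, 4.7, 4.8]
opening: 0.15
gripper_force: 59.2
```

>>> {"name": "move_arm", "arguments": {"series": [[0,-1,0,0],[0,-2,0,0],[0,-3,0,0],[0,-4,0,0],[0,-4,0,0]]}}

```text
time: 6.3
tcp_pos: [514.8, -214.7, 116.1]
ee_rot: [[-0.956, 0.292, 0.003], [0.292, 0.956, 0.003], [-0.002, 0.004, -1.0]]
ft_force: [1.5, 5.7, 4.9]
opening: 0.149
gripper_force: 59.2
```

>>> {"name": "move_arm", "arguments": {"series": [[0,-0.5,0,0],[0,-1,0,0],[0,-1.5,0,0],[0,-2,0,0],[0,-2,0,0]]}}

```text
time: 6.8
tcp_pos: [514.4, -215.9, 116.1]
ee_rot: [[-0.957, 0.291, 0.003], [0.291, 0.957, 0.004], [-0.002, 0.005, -1.0]]
ft_force: [3.2, 7.2, 6.1]
opening: 0.15
gripper_force: 59.3
```

>>> {"name": "move_arm", "arguments": {"series": [[0,-1,0,0],[0,-2,0,0],[0,-3,0,0],[0,-3,0,0]]}}

```text
time: 7.2
tcp_pos: [514.2, -216.6, 116.1]
ee_rot: [[-0.957, 0.29, 0.005], [0.29, 0.957, 0.009], [-0.002, 0.01, -1.0]]
ft_force: [3.8, 12.6, 5.9]
opening: 0.149
gripper_force: 59.5
```

>>> {"name": "move_arm", "arguments": {"series": [[0,2.5,0,0],[0,5,0,0],[0,7.5,0,0],[0,10,0,0],[0,12,0,0]]}}

```text
time: 7.7
tcp_pos: [515.6, -212.3, 116.0]
ee_rot: [[-0.955, 0.295, 0.0], [0.295, 0.955, -0.006], [-0.002, -0.005, -1.0]]
ft_force: [-1.0, -7.2, 4.5]
opening: 0.148
gripper_force: 59.4
```

>>> {"name": "move_arm", "arguments": {"series": [[0,2,0,0],[0,4,0,0],[0,6,0,0],[0,8,0,0],[0,8,0,0]]}}

```text
time: 8.2
tcp_pos: [517.9, -204.7, 116.0]
ee_rot: [[-0.955, 0.295, 0.0], [0.295, 0.955, -0.005], [-0.002, -0.005, -1.0]]
ft_force: [-0.9, -4.8, 5.4]
opening: 0.152
gripper_force: 59.4
```

>>> {"name": "move_arm", "arguments": {"series": [[0,1,0,0],[0,2,0,0],[0,3,0,0],[0,3,0,0]]}}

```text
time: 8.6
tcp_pos: [518.7, -202.0, 116.0]
ee_rot: [[-0.955, 0.295, 0.0], [0.295, 0.955, -0.005], [-0.002, -0.005, -1.0]]
ft_force: [-0.9, -5.1, 5.5]
opening: 0.149
gripper_force: 59.4
```

>>> {"name": "move_arm", "arguments": {"series": [[0,1,0,0],[0,2,0,0],[0,3,0,0],[0,4,0,0],[0,4,0,0]]}}

```text
time: 9.1
tcp_pos: [519.3, -199.9, 116.0]
ee_rot: [[-0.955, 0.297, -0.001], [0.297, 0.955, -0.009], [-0.002, -0.009, -1.0]]
ft_force: [-1.9, -10.5, 4.4]
opening: 0.151
gripper_force: 59.5
```

>>> {"name": "move_arm", "arguments": {"series": [[0,-2,0,0],[0,-4,0,0],[0,-6,0,0],[0,-8,0,0],[0,-10,0,0]]}}

```text
time: 9.6
tcp_pos: [518.2, -203.8, 116.0]
ee_rot: [[-0.956, 0.293, 0.003], [0.293, 0.956, 0.003], [-0.002, 0.004, -1.0]]
ft_force: [2.6, 5.3, 6.9]
opening: 0.149
gripper_force: 59.6
```

>>> {"name": "move_arm", "arguments": {"series": [[0,-2,0,0],[0,-4,0,0],[0,-6,0,0],[0,-8,0,0],[0,-10,0,0]]}}

```text
time: 10.1
tcp_pos: [515.4, -212.8, 116.1]
ee_rot: [[-0.956, 0.292, 0.003], [0.292, 0.956, 0.004], [-0.002, 0.004, -1.0]]
ft_force: [3.5, 7.5, 6.9]
opening: 0.15
gripper_force: 59.7
```

>>> {"name": "move_arm", "arguments": {"series": [[0,-2,0,0],[0,-4,0,0],[0,-6,0,0],[0,-7,0,0],[0,-7,0,0]]}}

```text
time: 10.6
tcp_pos: [514.1, -216.8, 116.0]
ee_rot: [[-0.957, 0.29, 0.005], [0.29, 0.957, 0.009], [-0.002, 0.01, -1.0]]
ft_force: [5.0, 13.1, 6.9]
opening: 0.15
gripper_force: 60.0
```

>>> {"name": "move_arm", "arguments": {"series": [[0,2,0,0],[0,4,0,0],[0,6,0,0],[0,8,0,0],[0,10,0,0]]}}

```text
time: 11.1
tcp_pos: [515.0, -214.2, 116.0]
ee_rot: [[-0.955, 0.295, 0.0], [0.295, 0.955, -0.005], [-0.002, -0.005, -1.0]]
ft_force: [-0.8, -5.9, 5.6]
opening: 0.151
gripper_force: 59.7
```

>>> {"name": "move_arm", "arguments": {"series": [[0,2,0,0],[0,4,0,0],[0,6,0,0],[0,8,0,0],[0,10,0,0]]}}

```text
time: 11.6
tcp_pos: [517.8, -205.0, 116.0]
ee_rot: [[-0.955, 0.296, 0.0], [0.296, 0.955, -0.006], [-0.002, -0.005, -1.0]]
ft_force: [-0.7, -6.4, 5.3]
opening: 0.15
gripper_force: 59.8
```

>>> {"name": "move_arm", "arguments": {"series": [[0,2,0,0],[0,4,0,0],[0,6,0,0],[0,7,0,0],[0,7,0,0]]}}

```text
time: 12.1
tcp_pos: [519.4, -199.8, 116.0]
ee_rot: [[-0.955, 0.297, -0.001], [0.297, 0.955, -0.009], [-0.002, -0.009, -1.0]]
ft_force: [-1.5, -10.6, 5.3]
opening: 0.148
gripper_force: 59.8
```

Works; two more to-and-fro cycles.

>>> {"name": "move_arm", "arguments": {"series": [[0,-2,0,0],[0,-4,0,0],[0,-6,0,0],[0,-8,0,0],[0,-10,0,0]]}}

```text
time: 12.6
tcp_pos: [518.2, -203.8, 116.0]
ee_rot: [[-0.956, 0.293, 0.003], [0.293, 0.956, 0.003], [-0.002, 0.003, -1.0]]
ft_force: [3.1, 6.2, 5.0]
opening: 0.151
gripper_force: 59.9
```

>>> {"name": "move_arm", "arguments": {"series": [[0,-2,0,0],[0,-4,0,0],[0,-6,0,0],[0,-8,0,0],[0,-10,0,0]]}}

```text
time: 13.1
tcp_pos: [515.3, -213.2, 116.0]
ee_rot: [[-0.956, 0.292, 0.003], [0.292, 0.956, 0.003], [-0.002, 0.004, -1.0]]
ft_force: [2.7, 6.0, 5.8]
opening: 0.147
gripper_force: 59.9
```

>>> {"name": "move_arm", "arguments": {"series": [[0,-2,0,0],[0,-4,0,0],[0,-6,0,0],[0,-7,0,0],[0,-7,0,0]]}}

```text
time: 13.6
tcp_pos: [513.2, -219.8, 116.0]
ee_rot: [[-0.956, 0.292, 0.003], [0.292, 0.956, 0.003], [-0.002, 0.004, -1.0]]
ft_force: [2.9, 4.7, 5.8]
opening: 0.15
gripper_force: 59.9
```

>>> {"name": "move_arm", "arguments": {"series": [[0,2,0,0],[0,4,0,0],[0,6,0,0],[0,8,0,0],[0,10,0,0]]}}

```text
time: 14.1
tcp_pos: [514.9, -214.4, 116.0]
ee_rot: [[-0.955, 0.295, 0.0], [0.295, 0.955, -0.006], [-0.002, -0.005, -1.0]]
ft_force: [-0.9, -6.5, 3.9]
opening: 0.149
gripper_force: 59.8
```

>>> {"name": "move_arm", "arguments": {"series": [[0,2,0,0],[0,4,0,0],[0,6,0,0],[0,8,0,0],[0,10,0,0]]}}

```text
time: 14.6
tcp_pos: [517.6, -205.7, 116.0]
ee_rot: [[-0.955, 0.296, -0.0], [0.296, 0.955, -0.007], [-0.002, -0.007, -1.0]]
ft_force: [-1.7, -7.7, 4.5]
opening: 0.147
gripper_force: 59.9
```

>>> {"name": "move_arm", "arguments": {"series": [[0,2,0,0],[0,4,0,0],[0,6,0,0],[0,7,0,0],[0,7,0,0]]}}

```text
time: 15.1
tcp_pos: [518.3, -203.6, 116.0]
ee_rot: [[-0.954, 0.299, -0.003], [0.299, 0.954, -0.016], [-0.002, -0.016, -1.0]]
ft_force: [-4.3, -19.9, 3.9]
opening: 0.146
gripper_force: 60.2
```

>>> {"name": "move_arm", "arguments": {"series": [[0,-2,0,0],[0,-4,0,0],[0,-6,0,0],[0,-8,0,0],[0,-10,0,0]]}}

```text
time: 15.6
tcp_pos: [517.7, -205.2, 116.0]
ee_rot: [[-0.956, 0.294, 0.002], [0.294, 0.956, 0.001], [-0.002, 0.001, -1.0]]
ft_force: [2.0, 3.4, 6.5]
opening: 0.147
gripper_force: 60.2
```

>>> {"name": "move_arm", "arguments": {"series": [[0,-2,0,0],[0,-4,0,0],[0,-6,0,0],[0,-8,0,0],[0,-10,0,0]]}}

```text
time: 16.1
tcp_pos: [515.3, -213.2, 116.1]
ee_rot: [[-0.956, 0.292, 0.003], [0.292, 0.956, 0.003], [-0.002, 0.004, -1.0]]
ft_force: [2.7, 5.1, 6.3]
opening: 0.149
gripper_force: 60.2
```

>>> {"name": "move_arm", "arguments": {"series": [[0,-2,0,0],[0,-4,0,0],[0,-6,0,0],[0,-7,0,0],[0,-7,0,0]]}}

```text
time: 16.6
tcp_pos: [513.1, -220.2, 116.0]
ee_rot: [[-0.956, 0.293, 0.003], [0.293, 0.956, 0.002], [-0.002, 0.003, -1.0]]
ft_force: [2.6, 4.1, 6.6]
opening: 0.149
gripper_force: 60.2
```

>>> {"name": "move_arm", "arguments": {"series": [[0,-2,0,0],[0,-4,0,0],[0,-6,0,0],[0,-8,0,0],[0,-8,0,0]]}}

```text
time: 17.1
tcp_pos: [511.3, -226.1, 116.1]
ee_rot: [[-0.957, 0.292, 0.004], [0.292, 0.957, 0.006], [-0.002, 0.007, -1.0]]
ft_force: [3.7, 9.0, 6.3]
opening: 0.149
gripper_force: 60.4
```

>>> {"name": "move_arm", "arguments": {"series": [[0,-1,0,0],[0,-2,0,0],[0,-3,0,0],[0,-4,0,0],[0,-4,0,0]]}}

```text
time: 17.6
tcp_pos: [511.1, -226.8, 116.1]
ee_rot: [[-0.957, 0.289, 0.006], [0.289, 0.957, 0.012], [-0.002, 0.013, -1.0]]
ft_force: [6.2, 16.3, 6.9]
opening: 0.147
gripper_force: 60.7
```

>>> {"name": "move_arm", "arguments": {"series": [[0,3,0,0],[0,6,0,0],[0,8,0,0],[0,10,0,0],[0,12,0,0]]}}

```text
time: 18.1
tcp_pos: [512.1, -223.7, 116.0]
ee_rot: [[-0.955, 0.295, 0.0], [0.295, 0.955, -0.005], [-0.002, -0.005, -1.0]]
ft_force: [-0.8, -5.8, 5.3]
opening: 0.147
gripper_force: 60.3
```

>>> {"name": "move_arm", "arguments": {"series": [[0,2,0,0],[0,4,0,0],[0,6,0,0],[0,8,0,0],[0,10,0,0]]}}

```text
time: 18.6
tcp_pos: [514.9, -214.6, 116.0]
ee_rot: [[-0.955, 0.296, 0.0], [0.296, 0.955, -0.006], [-0.002, -0.005, -1.0]]
ft_force: [-0.4, -6.6, 4.8]
opening: 0.149
gripper_force: 60.3
```

>>> {"name": "move_arm", "arguments": {"series": [[0,2,0,0],[0,4,0,0],[0,6,0,0],[0,7,0,0],[0,7,0,0]]}}

```text
time: 19.1
tcp_pos: [517.0, -207.9, 116.1]
ee_rot: [[-0.955, 0.296, 0.0], [0.296, 0.955, -0.006], [-0.002, -0.005, -1.0]]
ft_force: [-0.2, -5.3, 5.4]
opening: 0.152
gripper_force: 60.3
```

>>> {"name": "move_arm", "arguments": {"series": [[0,2,0,0],[0,4,0,0],[0,5,0,0],[0,6,0,0],[0,6,0,0]]}}

```text
time: 19.6
tcp_pos: [518.8, -201.8, 116.0]
ee_rot: [[-0.955, 0.295, 0.001], [0.295, 0.955, -0.005], [-0.002, -0.005, -1.0]]
ft_force: [-0.8, -5.6, 5.9]
opening: 0.149
gripper_force: 60.3
```

>>> {"name": "move_arm", "arguments": {"series": [[0,-3,0,0],[0,-6,0,0],[0,-8,0,0],[0,-10,0,0],[0,-12,0,0]]}}

```text
time: 20.1
tcp_pos: [516.5, -209.4, 116.0]
ee_rot: [[-0.956, 0.293, 0.003], [0.293, 0.956, 0.003], [-0.002, 0.004, -1.0]]
ft_force: [3.2, 6.3, 6.4]
opening: 0.145
gripper_force: 60.4
```

>>> {"name": "move_arm", "arguments": {"series": [[0,-2,0,0],[0,-4,0,0],[0,-6,0,0],[0,-8,0,0],[0,-10,0,0]]}}

```text
time: 20.6
tcp_pos: [513.5, -218.9, 116.0]
ee_rot: [[-0.956, 0.292, 0.003], [0.292, 0.956, 0.003], [-0.002, 0.004, -1.0]]
ft_force: [4.2, 5.0, 6.0]
opening: 0.147
gripper_force: 60.4
```

>>> {"name": "move_arm", "arguments": {"series": [[0,-2,0,0],[0,-4,0,0],[0,-6,0,0],[0,-8,0,0],[0,-10,0,0]]}}

```text
time: 21.1
tcp_pos: [510.6, -228.5, 116.0]
ee_rot: [[-0.956, 0.292, 0.003], [0.292, 0.956, 0.003], [-0.002, 0.004, -1.0]]
ft_force: [2.6, 5.9, 6.5]
opening: 0.15
gripper_force: 60.4
```

>>> {"name": "move_arm", "arguments": {"series": [[0,-1,0,0],[0,-2,0,0],[0,-3,0,0],[0,-4,0,0],[0,-5,0,0]]}}

```text
time: 21.6
tcp_pos: [509.1, -233.4, 116.1]
ee_rot: [[-0.956, 0.293, 0.003], [0.293, 0.956, 0.002], [-0.002, 0.003, -1.0]]
ft_force: [2.6, 4.8, 6.4]
opening: 0.147
gripper_force: 60.4
```

It passes the old bind; pull to the end.

>>> {"name": "move_arm", "arguments": {"series": [[0,-1,0,0],[0,-2,0,0],[0,-3,0,0],[0,-4,0,0],[0,-4,0,0]]}}

```text
time: 22.1
tcp_pos: [507.9, -237.4, 116.0]
ee_rot: [[-0.956, 0.293, 0.003], [0.293, 0.956, 0.002], [-0.002, 0.003, -1.0]]
ft_force: [2.0, 4.7, 5.9]
opening: 0.155
gripper_force: 60.4
```

>>> {"name": "move_arm", "arguments": {"series": [[0,-1,0,0],[0,-2,0,0],[0,-3,0,0],[0,-3,0,0],[0,-3,0,0]]}}

```text
time: 22.6
tcp_pos: [507.6, -238.2, 116.0]
ee_rot: [[-0.957, 0.291, 0.004], [0.291, 0.957, 0.006], [-0.002, 0.007, -1.0]]
ft_force: [3.4, 10.1, 6.7]
opening: 0.154
gripper_force: 60.5
```

```bash
python3 -c "
from h import *
s=robot.observe();a=np.radians(CY);d=np.array(s['tcp_pos'][:2])-C
print('along',d@[np.cos(a),np.sin(a)],'across',d@[np.sin(a),-np.cos(a)]);mv(*car(0,-22),116,CY)"
```

```text
along -23.095204770031025 across -0.6458751689313932
shift [-0.6  1.1  0.1] turn 0.12 | at [ 507.6 -238.2  116. ] yaw 73.07 F [ 3.4 10.1  6.7] open 13.1 t 22.6
```

>>> {"name": "move_arm", "arguments": {"series": [[-8.9,0.5,0,6],[-17.7,-0.9,0,12],[-26.3,-3.2,0,18],[-34.6,-6.3,0,24],[-42.5,-10.4,0,30]]}}

```text
time: 23.1
tcp_pos: [545.7, -260.9, 116.1]
ee_rot: [[-0.68, 0.733, 0.004], [0.733, 0.68, 0.005], [0.001, 0.007, -1.0]]
ft_force: [4.0, 7.6, 5.9]
opening: 0.147
gripper_force: 60.4
```

```bash
python3 -c "
from h import *
s=robot.observe();print(np.round(s['joint_positions'],1));P=car(0,-107.7);d=np.array(s['tcp_pos'][:2])-P;print('R',np.hypot(*d),'open',CY-np.degrees(np.arctan2(d[1],d[0])));mv(*s['tcp_pos'],CY-30)"
```

```text
[-25.7  29.4   5.8  66.3   0.4  21.4]
R 85.39106295320478 open 29.811700161761692
shift [0. 0. 0.] turn -0.11 | at [ 545.7 -260.9  116.1] yaw 42.84 F [4.  7.6 5.9] open 12.5 t 23.1
```

Good; keep swinging.

>>> {"name": "move_arm", "arguments": {"series": [[-8.9,-0.5,0,6],[-17.7,-1.9,0,12],[-26.3,-4.2,0,18],[-34.6,-7.3,0,24],[-42.5,-11.4,0,30]]}}

```text
time: 23.6
tcp_pos: [567.4, -300.6, 116.1]
ee_rot: [[-0.222, 0.975, 0.006], [0.975, 0.222, 0.004], [0.002, 0.007, -1.0]]
ft_force: [8.0, 5.7, 4.6]
opening: 0.149
gripper_force: 60.2
```

>>> {"name": "move_arm", "arguments": {"series": [[-8.9,-0.5,0,6],[-17.7,-1.9,0,12],[-26.3,-4.2,0,18],[-34.6,-7.3,0,24],[-42.5,-11.4,0,30]]}}

```text
time: 24.1
tcp_pos: [565.6, -345.8, 116.2]
ee_rot: [[0.296, 0.955, 0.007], [0.955, -0.297, 0.001], [0.003, 0.006, -1.0]]
ft_force: [6.5, 2.9, 3.3]
opening: 0.152
gripper_force: 60.2
```

>>> {"name": "move_arm", "arguments": {"series": [[-5,0,0,3],[-6,0,0,4],[-6,0,0,4],[-6,0,0,4]]}}

```text
time: 24.5
tcp_pos: [564.4, -349.4, 116.2]
ee_rot: [[0.357, 0.934, 0.007], [0.934, -0.357, 0.005], [0.007, 0.005, -1.0]]
ft_force: [7.8, 8.3, 3.1]
opening: 0.15
gripper_force: 60.2
```

```bash
python3 -c "
from h import *
s=robot.observe();print(np.round(s['joint_positions'],1));P=car(0,-107.7);d=np.array(s['tcp_pos'][:2])-P;print('R',np.hypot(*d),'open',CY-np.degrees(np.arctan2(d[1],d[0])));mv(*s['tcp_pos'],CY-94)"
```

```text
[-32.   35.9  17.   70.9   0.4  78.9]
R 86.41835424597735 open 93.35959170771005
shift [0. 0. 0.] turn 0.14 | at [ 564.4 -349.4  116.2] yaw -20.91 F [7.8 8.3 3.1] open 12.8 t 24.5
```

>>> {"name": "move_arm", "arguments": {"series": [[2,1,0,0],[2,1,0,0],[2,1,0,0],[2,1,-30,0],[2,1,-70,0]], "gripper": 60}}

```text
time: 25.0
tcp_pos: [559.7, -350.2, 182.2]
ee_rot: [[0.36, 0.933, -0.008], [0.933, -0.36, 0.004], [0.001, -0.009, -1.0]]
ft_force: [1.0, 0.6, 0.4]
opening: 0.704
gripper_force: 0.0
```

>>> {"name": "move_arm", "arguments": {"series": [[0,0,-25,-8],[0,0,-50,-16],[0,0,-50,-24],[0,0,-50,-32],[0,0,-50,-40]]}}

```text
time: 25.5
tcp_pos: [561.5, -351.4, 235.0]
ee_rot: [[-0.329, 0.944, -0.001], [0.944, 0.329, -0.0], [0.0, -0.001, -1.0]]
ft_force: [0.6, -0.1, -0.1]
opening: 0.702
gripper_force: 0.0
```

```bash
cat >> h.py <<'E'
def looktrays(items):
    P=[viewer.read_camera(n) for n in("top","scene")]
    for nm,x,y,yaw,h in items:
        print(nm,[np.round(fit(ps,x,y,np.radians(yaw),h),2).tolist() for ps in([P[0]],[P[1]],P)])
    return P
E
python3 - <<'E'
from h import *
from scipy.optimize import least_squares
Q=np.array([[507.6,-238.2],[545.7,-260.9],[567.4,-300.6],[565.6,-345.8]])
m=least_squares(lambda v:np.hypot(*(Q-v).T)-85,[485,-319]);print("pivot",m.x,m.fun,"assumed",car(0,-107))
mv(420,118.2,200,90)
P=looktrays([("pink",430,364,3,16),("crim",580,226,0,16),("purp",420,118,0,16),("cover",580,111,2,12)])
cv2.imwrite("pics/top2.png",cv2.resize(P[0]["img"][205:325,150:470],(800,300)))
p=P[0]
for l,z in dict(tray_a=16,cover_plate=12,bolt_knob=122).items():
    for d in finder.find_in(p,l)[:4]: print(l,round(d["p"],2),np.round(d["centre"]),at(p,*d["centre"],z).round(1))
E
```

```text
pivot [ 484.62542295 -320.02166089] [-0.01402833  0.00279259  0.02253535 -0.0211503 ] assumed [ 483.62694445 -318.59726969]
shift [490.   20.9  35.2] turn -70.8 | at [ 561.5 -351.4  235. ] yaw 19.2 F [ 0.6 -0.1 -0.1] open 60.0 t 25.5
pink [[439.42, 365.65, 3.96, -0.29], [435.17, 369.62, 10.98, -0.08], [439.41, 365.68, 4.02, -0.36]]
crim [[583.75, 235.01, -3.14, -0.25], [576.98, 231.05, 0.63, -0.15], [578.21, 219.72, 1.09, -0.37]]
purp [[427.63, 118.4, 1.08, -0.34], [419.75, 118.13, -1.12, -0.25], [420.08, 118.19, 0.23, -0.56]]
cover [[581.46, 120.02, 2.7, -0.24], [590.61, 120.0, 0.9, -0.22], [591.17, 113.12, 5.22, -0.47]]
tray_a 0.75 [294. 178.] [426.5 361.6  16. ]
tray_a 0.61 [230. 236.] [584.6 227.4  16. ]
tray_a 0.6 [297. 279.] [418.5 118.1  16. ]
cover_plate 0.72 [235. 282.] [572.2 112.7  12. ]
bolt_knob 0.71 [226. 480.] [ 568.7 -343.2  122. ]
```

View pics/top2.png

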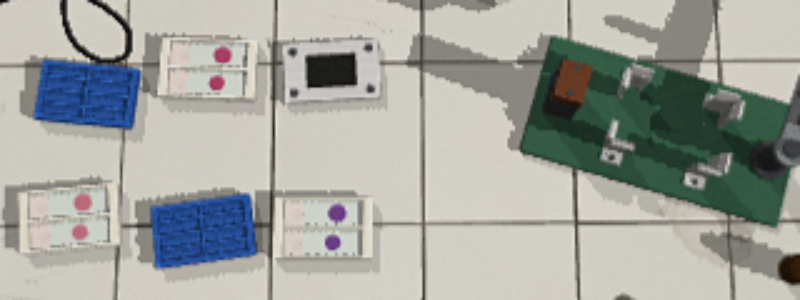

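```bash
sed -i 's/^C=.*/C=np.array([515.5,-217.3]);CY=72.95/' h.py; cat >> h.py <<'E'
def score(p,g,x,y,yaw,h,w=60,l=96,d=2.5):
    c,s=np.cos(yaw),np.sin(yaw);R=np.array([[c,-s],[s,c]]);t=np.linspace(-.45,.45,21);tot=[]
    for n,e in(((1,0),w/2),((-1,0),w/2),((0,1),l/2),((0,-1),l/2)):
        L=l if n[0] else w;n=np.array(n);b=np.outer(t*L,[n[1],n[0]])
        v=[map_coordinates(g,np.array([proj(p,[*(R@q+[x,y]),h]) for q in b+n*(e+k)]).T,order=1) for k in(-d,d)]
        tot.append(np.clip(v[0]-v[1],-20,30).mean())
    return sum(tot)+2*min(tot)
def fit(ps,x,y,yaw,h,r=8):
    gs=[cv2.cvtColor(p["img"],cv2.COLOR_BGR2GRAY).astype(float) for p in ps]
    f=lambda v:-sum(score(p,g,v[0],v[1],v[2]/100,h) for p,g in zip(ps,gs))
    b=min((f([x+a,y+q,yaw*100+c]),x+a,y+q,yaw*100+c) for a in range(-r,r+1,4) for q in range(-r,r+1,4) for c in(-8,-4,0,4,8))[1:]
    m=minimize(f,b,method="Nelder-Mead",options=dict(initial_simplex=np.array(b)+np.array([[0,0,0],[3,0,0],[0,3,0],[0,0,4]]),maxiter=60))
    return m.x[0],m.x[1],np.degrees(m.x[2]/100),m.fun
E
python3 - <<'E'
from h import *
mv(420,118.2,200,90)
P=looktrays([("pink",430,364,3,16),("crim",580,226,0,16),("purp",420,118,0,16),("cover",580,111,2,12)])
E
```

```text
shift [489.9  16.6  35.2] turn -71.24 | at [ 561.8 -351.   234.9] yaw 18.76 F [0.2 0.1 0.2] open 60.0 t 25.75
pink [[432.47, 364.47, 5.47, -157.7], [431.1, 353.45, 23.04, -25.82], [432.49, 364.27, 5.56, -131.93]]
crim [[580.73, 234.0, -2.17, -132.12], [578.58, 232.57, 2.77, -30.96], [580.63, 233.89, -1.93, -153.1]]
purp [[423.13, 120.34, -0.67, -153.56], [424.04, 117.2, 4.66, -62.3], [422.71, 116.97, -0.18, -218.68]]
cover [[577.77, 113.09, 2.77, -161.75], [574.98, 110.71, 2.61, -63.34], [577.66, 112.82, 3.02, -212.5]]
```

```bash
python3 - <<'E'
from h import *
p=viewer.read_camera("top");k=8;out=[]
for x,y,a,h in((580.7,234,-2.1,16),(432.4,364.4,5.5,16),(423,118.5,-.5,16),(577.7,112.9,2.9,12)):
    r,c=map(int,proj(p,[x,y,h]));im=cv2.resize(p["img"][r-18:r+19,c-25:c+25],None,fx=k,fy=k,interpolation=cv2.INTER_CUBIC)
    a=np.radians(a);R=np.array([[np.cos(a),-np.sin(a)],[np.sin(a),np.cos(a)]])
    q=[proj(p,[*(R@[i*30,j*48]+[x,y]),h]) for i,j in((1,1),(1,-1),(-1,-1),(-1,1))]
    cv2.polylines(im,[np.array([[(cc-c+25+.5)*k,(rr-r+18+.5)*k] for rr,cc in q],np.int32)],True,(0,255,0),1);out.append(im)
cv2.imwrite("pics/ov.png",np.vstack([np.hstack(out[:2]),np.hstack(out[2:])]))
E
```

```text
(no output)
```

View pics/ov.png

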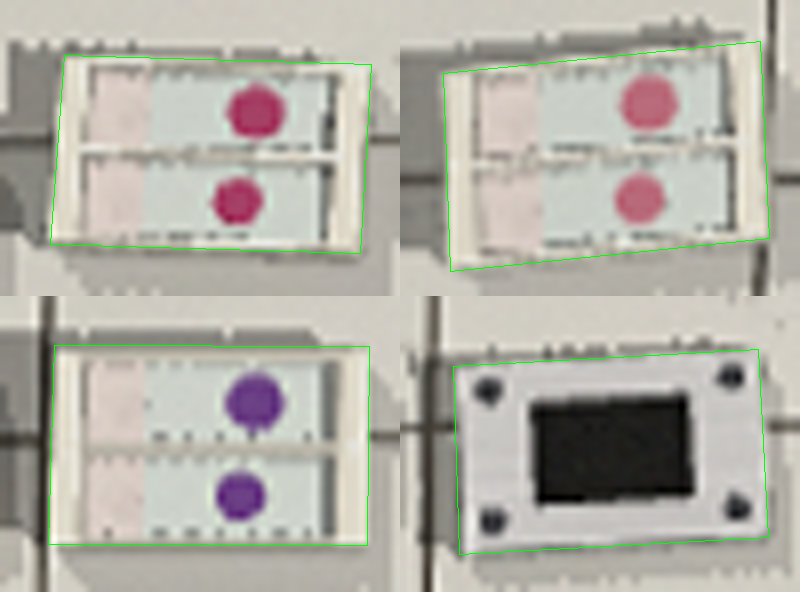

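```bash
cat >> h.py <<'E'
def plan(*wp):
    s=robot.observe();R=np.array(s["ee_rot"]);cur=np.degrees(np.arctan2(R[1,1],R[0,1]));p=np.array(s["tcp_pos"])
    print("at",p.round(1),"yaw",round(cur,2),"F",np.round(s["ft_force"],1),"open",round(85.4*s["opening"],1),"t",s["time"])
    for x,y,z,w in wp:
        a=np.radians(cur);ty=np.array([np.cos(a),np.sin(a),0]);tx=np.array([-ty[1],ty[0],0]);d=np.array([x,y,z])-p
        t=-((w-cur+90)%180-90);print("->",(x,y,z,w),"shift",np.round([d@tx,d@ty,-d[2]],1),"turn",round(t,2),"len",np.linalg.norm(d).round())
        p=p+d;cur-=t
E
python3 - <<'E'
from h import *
plan((561.8,-351,235,-.5),(423,118.5,235,-.5),(423,118.5,40,-.5),(423,118.5,-2,-.5))
E
```

```text
at [ 562.1 -350.9  235.1] yaw 18.85 F [0.3 0.2 0.1] open 60.1 t 25.9
-> (561.8, -351, 235, -0.5) shift [-0.  -0.3  0.1] turn 19.35 len 0.0
-> (423, 118.5, 235, -0.5) shift [ 468.3 -142.9   -0. ] turn -0.0 len 490.0
-> (423, 118.5, 40, -0.5) shift [  0.   0. 195.] turn -0.0 len 195.0
-> (423, 118.5, -2, -0.5) shift [ 0.  0. 42.] turn -0.0 len 42.0
```

>>> {"name": "move_arm", "arguments": {"series": [[0,0,0,6.5],[0,0,0,13],[0,0,0,19.3]], "gripper": 85}}

```text
time: 26.2
tcp_pos: [562.2, -350.8, 235.3]
ee_rot: [[0.012, 1.0, -0.0], [1.0, -0.012, -0.0], [-0.0, -0.0, -1.0]]
ft_force: [0.2, 0.2, 0.2]
opening: 0.993
gripper_force: 0.0
```

>>> {"name": "move_arm", "arguments": {"series": [[31,-9,0,0],[62,-19,0,0],[94,-29,0,0],[125,-38,0,0],[156,-47,0,0]]}}

```text
time: 26.7
tcp_pos: [515.7, -193.3, 235.4]
ee_rot: [[0.008, 1.0, 0.0], [1.0, -0.008, -0.0], [-0.0, 0.0, -1.0]]
ft_force: [-0.0, 0.6, 0.2]
opening: 0.997
gripper_force: 0.0
```

>>> {"name": "move_arm", "arguments": {"series": [[31,-9,0,0],[62,-19,0,0],[94,-29,0,0],[125,-38,0,0],[156,-48,0,0]]}}

```text
time: 27.2
tcp_pos: [468.8, -37.0, 235.5]
ee_rot: [[0.007, 1.0, 0.001], [1.0, -0.007, -0.0], [-0.0, 0.001, -1.0]]
ft_force: [0.3, -0.2, -0.4]
opening: 0.995
gripper_force: 0.0
```

>>> {"name": "move_arm", "arguments": {"series": [[31,-9,0,0],[62,-19,0,0],[94,-29,0,0],[125,-38,0,0],[156,-48,0,0]]}}

```text
time: 27.7
tcp_pos: [421.8, 119.3, 235.6]
ee_rot: [[0.007, 1.0, 0.001], [1.0, -0.007, 0.0], [0.0, 0.001, -1.0]]
ft_force: [1.1, -0.6, 0.3]
opening: 0.995
gripper_force: 0.0
```

>>> {"name": "move_arm", "arguments": {"series": [[0,0,40,0],[0,0,80,0],[0,0,120,0],[0,0,160,0],[0,0,195,0]]}}

```text
time: 28.2
tcp_pos: [421.9, 118.1, 38.9]
ee_rot: [[0.007, 1.0, 0.0], [1.0, -0.007, -0.0], [-0.0, 0.0, -1.0]]
ft_force: [0.2, -0.5, -0.1]
opening: 1.0
gripper_force: 0.0
```

```bash
python3 - <<'E'
from h import *
plan((423,118.5,-2,-.5))
E
```

```text
at [421.9 118.1  38.9] yaw -0.4 F [ 0.2 -0.5 -0.1] open 85.4 t 28.2
-> (423, 118.5, -2, -0.5) shift [ 0.4  1.1 40.9] turn 0.1 len 41.0
```

>>> {"name": "move_arm", "arguments": {"series": [[0,1,20,0],[0,1,34,0],[0,1,40,0],[0,1,40,0]]}}

```text
time: 28.6
tcp_pos: [422.8, 118.0, -0.1]
ee_rot: [[0.007, 1.0, -0.001], [1.0, -0.007, -0.0], [-0.0, -0.001, -1.0]]
ft_force: [0.5, -0.4, -0.1]
opening: 0.997
gripper_force: 0.0
```

>>> {"name": "move_arm", "arguments": {"series": [[0,0,0,0],[0,0,0,0],[0,0,0,0],[0,0,0,0],[0,0,0,0]], "gripper": 50, "force": 40}}

```text
time: 29.1
tcp_pos: [424.1, 118.4, 1.6]
ee_rot: [[0.007, 1.0, 0.002], [1.0, -0.007, 0.001], [0.001, 0.002, -1.0]]
ft_force: [-1.4, -0.5, 6.8]
opening: 0.688
gripper_force: 43.4
```

>>> {"name": "move_arm", "arguments": {"series": [[0,0,0,0],[0,0,-5,0],[0,0,-15,0],[0,0,-30,0]]}}

```text
time: 29.5
tcp_pos: [422.6, 117.9, 30.6]
ee_rot: [[0.006, 1.0, -0.001], [1.0, -0.006, -0.0], [-0.0, -0.001, -1.0]]
ft_force: [-0.5, 0.1, -1.3]
opening: 0.689
gripper_force: 43.5
```

```bash
python3 - <<'E'
from h import *
plan(robot.observe()["tcp_pos"][:2].__add__([200,-.5]) if 0 else (422,118.5,180,-17.05),(*car(0,0),180,-17.05),(*car(0,0),80,-17.05))
E
```

```text
at [422.6 117.9  30.6] yaw -0.37 F [-0.5  0.1 -1.3] open 58.8 t 29.5
-> (422, 118.5, 180, -17.05) shift [   0.6   -0.6 -149.4] turn 16.68 len 149.0
-> (np.float64(515.5), np.float64(-217.3), 180, -17.05) shift [-293.6  187.8   -0. ] turn -0.0 len 349.0
-> (np.float64(515.5), np.float64(-217.3), 80, -17.05) shift [  0.   0. 100.] turn -0.0 len 100.0
```

>>> {"name": "move_arm", "arguments": {"series": [[0,0,-40,5.5],[0,0,-80,11],[0,0,-120,16.7],[0,0,-150,16.7]], "force": 60}}

```text
time: 29.9
tcp_pos: [423.9, 118.3, 183.7]
ee_rot: [[0.295, 0.955, 0.003], [0.955, -0.295, 0.001], [0.002, 0.003, -1.0]]
ft_force: [1.3, 0.2, -0.8]
opening: 0.679
gripper_force: 70.1
```

>>> {"name": "move_arm", "arguments": {"series": [[-29,19,0,0],[-59,38,0,0],[-88,56,0,0],[-117,75,0,0],[-147,94,0,0]]}}

```text
time: 30.4
tcp_pos: [470.1, -51.3, 181.1]
ee_rot: [[0.293, 0.956, 0.001], [0.956, -0.293, -0.0], [0.0, 0.001, -1.0]]
ft_force: [0.6, -0.1, -1.5]
opening: 0.681
gripper_force: 70.1
```

>>> {"name": "move_arm", "arguments": {"series": [[-29,19,0,0],[-59,38,0,0],[-88,56,0,0],[-117,75,0,0],[-147,94,0,0]]}}

```text
time: 30.9
tcp_pos: [516.7, -219.4, 181.0]
ee_rot: [[0.294, 0.956, 0.0], [0.956, -0.294, 0.0], [0.0, 0.0, -1.0]]
ft_force: [0.0, 0.8, -0.9]
opening: 0.68
gripper_force: 70.1
```

>>> {"name": "move_arm", "arguments": {"series": [[0,0,30,0],[0,0,60,0],[0,0,90,0],[0,0,90,0]]}}

```text
time: 31.3
tcp_pos: [513.0, -216.8, 86.4]
ee_rot: [[0.294, 0.956, -0.009], [0.956, -0.294, 0.004], [0.001, -0.009, -1.0]]
ft_force: [-0.9, 0.6, -1.2]
opening: 0.677
gripper_force: 70.0
```

```bash
python3 - <<'E'
from h import *
plan((*car(0,0),85,-17.05),(*car(0,0),14,-17.05))
for n in("top","scene"):
    p=viewer.read_camera(n);r,c=map(int,proj(p,[515,-217,60]))
    cv2.imwrite(f"pics/{n}3.png",cv2.resize(p["img"][r-35:r+35,c-45:c+45],(720,560),interpolation=2))
E
```

```text
at [ 513.  -216.8   86.4] yaw -17.09 F [-0.9  0.6 -1.2] open 57.8 t 31.3
-> (np.float64(515.5), np.float64(-217.3), 85, -17.05) shift [0.2 2.5 1.4] turn -0.04 len 3.0
-> (np.float64(515.5), np.float64(-217.3), 14, -17.05) shift [ 0.  0. 71.] turn -0.0 len 71.0
```

View pics/scene3.png

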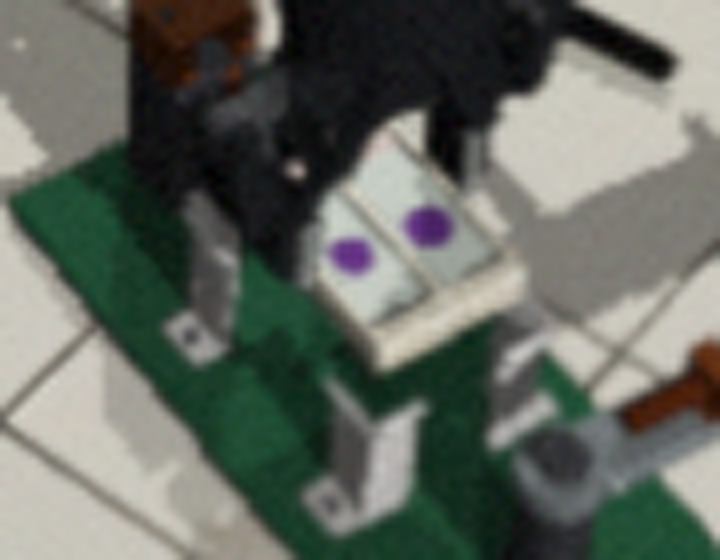

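>>> {"name": "move_arm", "arguments": {"series": [[0,0,0,0],[0,0,0,0],[0,0,0,0]]}}

```text
time: 31.7
tcp_pos: [517.7, -218.4, 91.9]
ee_rot: [[0.293, 0.956, 0.003], [0.956, -0.293, -0.001], [-0.0, 0.003, -1.0]]
ft_force: [-0.3, -0.3, -0.9]
opening: 0.681
gripper_force: 70.0
```

```bash
python3 - <<'E'
from h import *
plan((*car(0,0),85,-17.05),(*car(0,0),14,-17.05))
E
```

```text
at [ 517.7 -218.4   91.9] yaw -17.06 F [-0.3 -0.3 -0.9] open 58.2 t 31.7
-> (np.float64(515.5), np.float64(-217.3), 85, -17.05) shift [ 0.4 -2.5  6.9] turn -0.01 len 7.0
-> (np.float64(515.5), np.float64(-217.3), 14, -17.05) shift [ 0.  0. 71.] turn -0.0 len 71.0
```

>>> {"name": "move_arm", "arguments": {"series": [[0.4,-1.5,5,0],[0.4,-2.5,12,0],[0.4,-2.5,20,0],[0.4,-2.5,28,0],[0.4,-2.5,28,0]]}}

```text
time: 32.2
tcp_pos: [514.3, -216.9, 60.9]
ee_rot: [[0.294, 0.956, -0.001], [0.956, -0.294, 0.0], [0.0, -0.001, -1.0]]
ft_force: [1.2, -0.2, -1.6]
opening: 0.679
gripper_force: 70.0
```

>>> {"name": "move_arm", "arguments": {"series": [[0,0,6,0],[0,0,12,0],[0,0,18,0],[0,0,24,0],[0,0,24,0]]}}

```text
time: 32.7
tcp_pos: [514.3, -216.9, 37.4]
ee_rot: [[0.294, 0.956, -0.0], [0.956, -0.294, 0.0], [0.0, -0.001, -1.0]]
ft_force: [1.1, -0.2, -2.2]
opening: 0.68
gripper_force: 70.0
```

>>> {"name": "move_arm", "arguments": {"series": [[0,0,6,0],[0,0,12,0],[0,0,18,0],[0,0,22,0],[0,0,22,0]]}}

```text
time: 33.2
tcp_pos: [514.3, -216.9, 15.6]
ee_rot: [[0.293, 0.956, -0.0], [0.956, -0.293, 0.0], [0.0, -0.001, -1.0]]
ft_force: [-0.4, 0.3, -1.2]
opening: 0.677
gripper_force: 70.0
```

>>> {"name": "move_arm", "arguments": {"series": [[0,0,2,0],[0,0,4,0],[0,0,4,0]]}}

```text
time: 33.5
tcp_pos: [514.3, -216.9, 12.1]
ee_rot: [[0.294, 0.956, -0.0], [0.956, -0.294, 0.0], [0.0, -0.0, -1.0]]
ft_force: [1.0, -0.8, -1.3]
opening: 0.677
gripper_force: 70.1
```

>>> {"name": "move_arm", "arguments": {"series": [[0,0,0,0],[0,0,0,0],[0,0,0,0],[0,0,-2,0],[0,0,-10,0]], "gripper": 74}}

```text
time: 34.0
tcp_pos: [513.7, -216.7, 21.9]
ee_rot: [[0.293, 0.956, -0.002], [0.956, -0.293, 0.001], [0.0, -0.002, -1.0]]
ft_force: [-0.0, -0.2, 1.0]
opening: 0.866
gripper_force: 0.0
```

>>> {"name": "move_arm", "arguments": {"series": [[0,0,-30,0],[0,0,-65,0],[0,0,-100,0],[0,0,-140,0],[0,0,-160,0]]}}

```text
time: 34.5
tcp_pos: [516.0, -217.7, 187.2]
ee_rot: [[0.294, 0.956, 0.006], [0.956, -0.294, -0.003], [-0.001, 0.007, -1.0]]
ft_force: [0.6, -0.5, -0.8]
opening: 0.867
gripper_force: 0.0
```

```bash
python3 - <<'E'
from h import *
looktrays([("pink",432,364,5,16),("crim",580,234,-2,16),("cover",578,113,3,12)])
print(fit([viewer.read_camera("top")],*car(0,0),np.radians(-17.05),26,r=4))
plan((580.7,233.9,180,-17.05),(580.7,233.9,180,-2.0),(580.7,233.9,40,-2.0),(580.7,233.9,2,-2))
E
```

```text
pink [[432.47, 364.44, 5.47, -156.65], [425.4, 360.84, 10.61, -54.72], [432.47, 364.29, 5.54, -192.59]]
crim [[580.6, 233.97, -2.16, -132.31], [581.8, 234.6, 2.07, -64.54], [580.86, 234.44, -1.07, -197.62]]
cover [[577.74, 113.09, 2.86, -93.7], [578.13, 111.28, 2.26, -71.92], [577.89, 112.97, 2.79, -156.85]]
(np.float64(514.6939921792698), np.float64(-214.7656999878854), np.float64(-15.3139364497416), np.float64(-100.97765154600678))
at [ 515.5 -217.5  184.6] yaw -17.07 F [ 0.6  0.4 -0.6] open 74.2 t 34.65
-> (580.7, 233.9, 180, -17.05) shift [450.6 -70.2   4.6] turn -0.02 len 456.0
-> (580.7, 233.9, 180, -2.0) shift [-0.  0. -0.] turn -15.05 len 0.0
-> (580.7, 233.9, 40, -2.0) shift [  0.   0. 140.] turn -0.0 len 140.0
-> (580.7, 233.9, 2, -2) shift [ 0.  0. 38.] turn -0.0 len 38.0
```

>>> {"name": "move_arm", "arguments": {"series": [[30,-5,0,0],[60,-9,0,0],[90,-14,0,0],[120,-19,0,0],[150,-23,0,0]], "gripper": 85}}

```text
time: 35.15
tcp_pos: [535.1, -65.5, 180.4]
ee_rot: [[0.294, 0.956, -0.004], [0.956, -0.294, 0.0], [-0.001, -0.004, -1.0]]
ft_force: [0.0, -0.5, -0.2]
opening: 0.996
gripper_force: 0.0
```

>>> {"name": "move_arm", "arguments": {"series": [[30,-5,0,0],[60,-9,0,0],[90,-14,0,0],[120,-19,0,0],[150,-23,0,0]]}}

```text
time: 35.65
tcp_pos: [557.2, 84.4, 180.3]
ee_rot: [[0.293, 0.956, -0.004], [0.956, -0.293, -0.001], [-0.002, -0.003, -1.0]]
ft_force: [0.3, 0.0, -0.3]
opening: 0.994
gripper_force: 0.0
```

>>> {"name": "move_arm", "arguments": {"series": [[30,-5,0,-3],[60,-9,0,-6],[90,-14,0,-9],[120,-19,0,-12],[151,-24,0,-15]]}}

```text
time: 36.15
tcp_pos: [578.8, 235.4, 180.1]
ee_rot: [[0.034, 0.999, -0.004], [0.999, -0.034, -0.002], [-0.002, -0.004, -1.0]]
ft_force: [0.1, -0.2, -0.2]
opening: 0.995
gripper_force: 0.0
```

>>> {"name": "move_arm", "arguments": {"series": [[0,0,40,0],[0,0,80,0],[0,0,115,0],[0,0,135,0],[0,0,140,0]]}}

```text
time: 36.65
tcp_pos: [575.9, 233.2, 36.9]
ee_rot: [[0.036, 0.999, -0.009], [0.999, -0.036, -0.004], [-0.004, -0.009, -1.0]]
ft_force: [-1.1, -0.1, 0.2]
opening: 0.996
gripper_force: 0.0
```

>>> {"name": "move_arm", "arguments": {"series": [[0,0,0,0],[0,0,0,0],[0,0,0,0]]}}

```text
time: 36.95
tcp_pos: [581.1, 235.1, 44.0]
ee_rot: [[0.036, 0.999, 0.003], [0.999, -0.036, 0.001], [0.001, 0.003, -1.0]]
ft_force: [-0.1, -0.2, 0.3]
opening: 0.996
gripper_force: 0.0
```

```bash
python3 - <<'E'
from h import *
plan((580.7,233.9,2,-2))
E
```

```text
at [581.1 235.1  44. ] yaw -2.07 F [-0.1 -0.2  0.3] open 85.1 t 36.95
-> (580.7, 233.9, 2, -2) shift [-1.2 -0.4 42. ] turn -0.07 len 42.0
```

>>> {"name": "move_arm", "arguments": {"series": [[-1.2,0,15,0],[-1.2,0,30,0],[-1.2,0,38,0],[-1.2,0,41,0],[-1.2,0,41,0]]}}

```text
time: 37.45
tcp_pos: [580.0, 233.6, 1.6]
ee_rot: [[0.036, 0.999, 0.0], [0.999, -0.036, 0.0], [0.0, 0.0, -1.0]]
ft_force: [1.2, -1.1, 0.2]
opening: 0.995
gripper_force: 0.0
```

>>> {"name": "move_arm", "arguments": {"series": [[0,0,0,0],[0,0,0,0],[0,0,0,0],[0,0,0,0],[0,0,0,0]], "gripper": 50, "force": 50}}

```text
time: 37.95
tcp_pos: [580.9, 233.9, 2.6]
ee_rot: [[0.036, 0.999, 0.002], [0.999, -0.036, 0.001], [0.001, 0.002, -1.0]]
ft_force: [0.4, -0.7, 6.1]
opening: 0.683
gripper_force: 54.6
```

>>> {"name": "move_arm", "arguments": {"series": [[0,0,-5,0],[0,0,-30,4],[0,0,-70,8],[0,0,-115,12],[0,0,-155,15]]}}

```text
time: 38.45
tcp_pos: [579.3, 233.3, 157.7]
ee_rot: [[0.296, 0.955, -0.001], [0.955, -0.296, -0.0], [-0.001, -0.001, -1.0]]
ft_force: [1.4, 0.4, -1.2]
opening: 0.682
gripper_force: 53.9
```

>>> {"name": "move_arm", "arguments": {"series": [[0,0,0,0],[0,0,0,0]]}}

```text
time: 38.65
tcp_pos: [580.3, 233.7, 157.4]
ee_rot: [[0.293, 0.956, 0.002], [0.956, -0.293, 0.001], [0.001, 0.002, -1.0]]
ft_force: [-0.0, -0.2, -1.3]
opening: 0.685
gripper_force: 53.9
```

```bash
sed -i 's/^C=.*/C=np.array([514.5,-217.0]);CY=72.95/' h.py; python3 - <<'E'
from h import *
plan((*car(0,0),160,-17.05),(*car(0,0),85,-17.05))
E
```

```text
at [580.3 233.7 157.4] yaw -17.05 F [-0.  -0.2 -1.3] open 58.5 t 38.65
-> (np.float64(514.5), np.float64(-217.0), 160, -17.05) shift [-450.2   69.3   -2.6] turn 0.0 len 455.0
-> (np.float64(514.5), np.float64(-217.0), 85, -17.05) shift [ 0.  0. 75.] turn -0.0 len 75.0
```

>>> {"name": "move_arm", "arguments": {"series": [[-30,5,-2,0],[-60,9,-2,0],[-90,14,-2,0],[-120,18,-2,0],[-150,23,-2,0]]}}

```text
time: 39.15
tcp_pos: [555.6, 82.0, 155.6]
ee_rot: [[0.293, 0.956, -0.005], [0.956, -0.293, -0.001], [-0.002, -0.005, -1.0]]
ft_force: [-0.1, 0.3, -1.0]
opening: 0.686
gripper_force: 53.9
```

>>> {"name": "move_arm", "arguments": {"series": [[-30,5,0,0],[-60,9,0,0],[-90,14,0,0],[-120,18,0,0],[-150,23,0,0]]}}

```text
time: 39.65
tcp_pos: [533.5, -67.7, 155.7]
ee_rot: [[0.293, 0.956, -0.005], [0.956, -0.293, 0.001], [-0.001, -0.005, -1.0]]
ft_force: [1.0, -0.2, -0.9]
opening: 0.686
gripper_force: 53.9
```

>>> {"name": "move_arm", "arguments": {"series": [[-30,5,0,0],[-60,9,0,0],[-90,14,0,0],[-120,18,0,0],[-150,23,0,0]]}}

```text
time: 40.15
tcp_pos: [511.6, -217.4, 155.6]
ee_rot: [[0.293, 0.956, -0.005], [0.956, -0.293, 0.002], [0.001, -0.005, -1.0]]
ft_force: [0.2, 0.1, -0.9]
opening: 0.682
gripper_force: 53.9
```

>>> {"name": "move_arm", "arguments": {"series": [[0,0,25,0],[0,0,50,0],[0,0,68,0],[0,0,72,0],[0,0,72,0]]}}

```text
time: 40.65
tcp_pos: [512.0, -216.2, 84.1]
ee_rot: [[0.293, 0.956, -0.005], [0.956, -0.293, 0.002], [0.001, -0.005, -1.0]]
ft_force: [0.3, 0.5, -0.7]
opening: 0.685
gripper_force: 53.8
```

>>> {"name": "move_arm", "arguments": {"series": [[0,0,0,0],[0,0,0,0],[0,0,0,0]]}}

```text
time: 40.95
tcp_pos: [514.4, -217.1, 87.4]
ee_rot: [[0.293, 0.956, 0.002], [0.956, -0.293, -0.001], [-0.0, 0.002, -1.0]]
ft_force: [-0.2, 0.1, -1.4]
opening: 0.683
gripper_force: 53.8
```

```bash
python3 - <<'E'
from h import *
plan((*car(0,0),30,-17.05))
E
```

```text
at [ 514.4 -217.1   87.4] yaw -17.06 F [-0.2  0.1 -1.4] open 58.3 t 40.95
-> (np.float64(514.5), np.float64(-217.0), 30, -17.05) shift [ 0.1  0.  57.4] turn -0.01 len 57.0
```

>>> {"name": "move_arm", "arguments": {"series": [[0,0,6,0],[0,0,12,0],[0,0,18,0],[0,0,24,0],[0,0,30,0]]}}

```text
time: 41.45
tcp_pos: [514.2, -217.1, 56.0]
ee_rot: [[0.293, 0.956, 0.001], [0.956, -0.293, -0.0], [-0.0, 0.001, -1.0]]
ft_force: [1.8, -0.8, 0.6]
opening: 0.685
gripper_force: 54.0
```

>>> {"name": "move_arm", "arguments": {"series": [[0,0,6,0],[0,0,12,0],[0,0,18,0],[0,0,24,0],[0,0,24,0]]}}

```text
time: 41.95
tcp_pos: [514.2, -217.1, 31.6]
ee_rot: [[0.293, 0.956, 0.001], [0.956, -0.293, -0.0], [0.0, 0.001, -1.0]]
ft_force: [2.8, -1.5, -0.8]
opening: 0.688
gripper_force: 53.8
```

>>> {"name": "move_arm", "arguments": {"series": [[0,0,2,0],[0,0,4,0],[0,0,4,0]]}}

```text
time: 42.25
tcp_pos: [514.2, -217.2, 28.6]
ee_rot: [[0.293, 0.956, 0.001], [0.956, -0.293, -0.001], [-0.0, 0.001, -1.0]]
ft_force: [3.2, -1.8, 0.6]
opening: 0.684
gripper_force: 54.1
```

>>> {"name": "move_arm", "arguments": {"series": [[0,0,0,0],[0,0,0,0],[0,0,0,0],[0,0,-2,0],[0,0,-10,0]], "gripper": 74}}

```text
time: 42.75
tcp_pos: [512.6, -216.5, 37.6]
ee_rot: [[0.294, 0.956, -0.003], [0.956, -0.294, 0.001], [0.0, -0.003, -1.0]]
ft_force: [-0.2, 0.3, -0.1]
opening: 0.862
gripper_force: 0.0
```

>>> {"name": "move_arm", "arguments": {"series": [[0,0,-30,0],[0,0,-65,0],[0,0,-100,0],[0,0,-130,0],[0,0,-140,0]]}}

```text
time: 43.25
tcp_pos: [515.6, -217.7, 182.9]
ee_rot: [[0.294, 0.956, 0.007], [0.956, -0.294, -0.003], [-0.001, 0.007, -1.0]]
ft_force: [0.5, 0.8, -0.4]
opening: 0.864
gripper_force: 0.0
```

>>> {"name": "move_arm", "arguments": {"series": [[0,0,0,0],[0,0,0,0]]}}

```text
time: 43.45
tcp_pos: [513.0, -216.7, 177.3]
ee_rot: [[0.294, 0.956, -0.002], [0.956, -0.294, 0.001], [0.0, -0.002, -1.0]]
ft_force: [-0.4, -0.2, -0.3]
opening: 0.869
gripper_force: 0.0
```

```bash
sed -i 's/^C=.*/C=np.array([515.2,-217.2]);CY=72.95/' h.py; python3 - <<'E'
from h import *
looktrays([("pink",432,364,5,16),("cover",578,113,3,12)])
plan((432.4,364.3,175,-17.05),(432.4,364.3,175,5.5),(432.4,364.3,40,5.5))
E
```

```text
pink [[432.45, 364.44, 5.51, -156.07], [425.49, 360.37, 10.29, -53.36], [432.46, 364.3, 5.58, -190.62]]
cover [[577.59, 112.36, 1.96, -82.31], [575.02, 111.05, 2.35, -62.15], [577.72, 111.82, 2.33, -136.67]]
at [ 512.5 -216.4  176.3] yaw -17.07 F [-0.2 -0.5 -0.4] open 74.0 t 43.55
-> (432.4, 364.3, 175, -17.05) shift [ 531.6 -247.1    1.3] turn -0.02 len 586.0
-> (432.4, 364.3, 175, 5.5) shift [-0.  0. -0.] turn -22.55 len 0.0
-> (432.4, 364.3, 40, 5.5) shift [  0.   0. 135.] turn -0.0 len 135.0
```

>>> {"name": "move_arm", "arguments": {"series": [[35,-16,0,0],[71,-33,0,0],[106,-49,0,0],[142,-66,0,0],[177,-82,0,0]], "gripper": 85}}

```text
time: 44.05
tcp_pos: [485.7, -22.2, 176.6]
ee_rot: [[0.294, 0.956, -0.003], [0.956, -0.294, 0.0], [-0.001, -0.003, -1.0]]
ft_force: [0.4, 0.7, -0.5]
opening: 0.994
gripper_force: 0.0
```

>>> {"name": "move_arm", "arguments": {"series": [[35,-16,0,0],[71,-33,0,0],[106,-49,0,0],[142,-66,0,0],[177,-82,0,0]]}}

```text
time: 44.55
tcp_pos: [459.4, 170.9, 176.7]
ee_rot: [[0.293, 0.956, -0.003], [0.956, -0.293, -0.001], [-0.002, -0.003, -1.0]]
ft_force: [-0.0, -0.8, -0.3]
opening: 0.991
gripper_force: 0.0
```

>>> {"name": "move_arm", "arguments": {"series": [[35,-16,0,-4.5],[71,-33,0,-9],[106,-49,0,-13.5],[142,-66,0,-18],[177,-82,0,-22.5]]}}

```text
time: 45.05
tcp_pos: [433.1, 363.9, 176.4]
ee_rot: [[-0.098, 0.995, -0.003], [0.995, 0.098, -0.002], [-0.002, -0.003, -1.0]]
ft_force: [0.4, 0.6, 0.2]
opening: 0.998
gripper_force: 0.0
```

>>> {"name": "move_arm", "arguments": {"series": [[0,0,40,0],[0,0,80,0],[0,0,115,0],[0,0,132,0],[0,0,135,0]]}}

```text
time: 45.55
tcp_pos: [431.3, 360.4, 38.6]
ee_rot: [[-0.095, 0.995, -0.007], [0.995, 0.095, -0.006], [-0.005, -0.008, -1.0]]
ft_force: [-1.4, -0.2, 0.3]
opening: 0.995
gripper_force: 0.0
```

>>> {"name": "move_arm", "arguments": {"series": [[0,0,0,0],[0,0,0,0],[0,0,0,0]]}}

```text
time: 45.85
tcp_pos: [435.4, 363.6, 44.7]
ee_rot: [[-0.095, 0.996, 0.002], [0.996, 0.095, 0.002], [0.002, 0.002, -1.0]]
ft_force: [0.3, -0.4, -0.2]
opening: 0.99
gripper_force: 0.0
```

```bash
python3 - <<'E'
from h import *
plan((432.4,364.3,2.5,5.5))
E
```

```text
at [435.4 363.6  44.7] yaw 5.42 F [ 0.3 -0.4 -0.2] open 84.6 t 45.85
-> (432.4, 364.3, 2.5, 5.5) shift [ 1.  -2.9 42.2] turn -0.08 len 42.0
```

>>> {"name": "move_arm", "arguments": {"series": [[1,-3,15,0],[1,-3,30,0],[1,-3,38,0],[1,-3,42,0],[1,-3,42,0]]}}

```text
time: 46.35
tcp_pos: [431.5, 363.6, 1.4]
ee_rot: [[-0.095, 0.996, 0.0], [0.996, 0.095, 0.0], [0.0, 0.0, -1.0]]
ft_force: [-0.0, 0.1, -0.7]
opening: 0.995
gripper_force: 0.0
```

>>> {"name": "move_arm", "arguments": {"series": [[0,0,0,0],[0,0,0,0],[0,0,0,0],[0,0,0,0],[0,0,0,0]], "gripper": 50, "force": 50}}

```text
time: 46.85
tcp_pos: [432.1, 364.2, 2.5]
ee_rot: [[-0.095, 0.996, 0.002], [0.996, 0.095, 0.002], [0.001, 0.002, -1.0]]
ft_force: [-0.2, -0.5, 5.8]
opening: 0.683
gripper_force: 54.7
```

>>> {"name": "move_arm", "arguments": {"series": [[0,0,-5,0],[0,0,-30,6],[0,0,-70,12],[0,0,-115,18],[0,0,-155,22.5]]}}

```text
time: 47.35
tcp_pos: [431.0, 363.3, 158.0]
ee_rot: [[0.297, 0.955, -0.0], [0.955, -0.297, -0.0], [-0.0, -0.0, -1.0]]
ft_force: [1.4, -0.1, -1.0]
opening: 0.686
gripper_force: 54.0
```

>>> {"name": "move_arm", "arguments": {"series": [[0,0,0,0],[0,0,0,0],[0,0,0,0]]}}

```text
time: 47.65
tcp_pos: [430.2, 362.7, 154.6]
ee_rot: [[0.293, 0.956, -0.003], [0.956, -0.293, -0.002], [-0.003, -0.002, -1.0]]
ft_force: [-0.1, -0.8, -2.3]
opening: 0.684
gripper_force: 54.0
```

```bash
python3 - <<'E'
from h import *
plan((*car(0,0),160,-17.05),(*car(0,0),95,-17.05))
E
```

```text
at [430.2 362.7 154.6] yaw -17.04 F [-0.1 -0.8 -2.3] open 58.4 t 47.65
-> (np.float64(515.2), np.float64(-217.2), 160, -17.05) shift [-529.6  251.2   -5.4] turn 0.01 len 586.0
-> (np.float64(515.2), np.float64(-217.2), 95, -17.05) shift [ 0.  0. 65.] turn -0.0 len 65.0
```

>>> {"name": "move_arm", "arguments": {"series": [[-35,17,-3,0],[-71,34,-3,0],[-106,50,-3,0],[-141,67,-3,0],[-177,84,-3,0]]}}

```text
time: 48.15
tcp_pos: [458.2, 167.8, 157.0]
ee_rot: [[0.293, 0.956, -0.004], [0.956, -0.293, -0.002], [-0.003, -0.004, -1.0]]
ft_force: [-0.0, -0.7, -1.5]
opening: 0.685
gripper_force: 54.0
```

>>> {"name": "move_arm", "arguments": {"series": [[-35,17,0,0],[-71,34,0,0],[-106,50,0,0],[-141,67,0,0],[-177,84,0,0]]}}

```text
time: 48.65
tcp_pos: [486.4, -25.6, 157.1]
ee_rot: [[0.293, 0.956, -0.005], [0.956, -0.293, 0.0], [-0.001, -0.004, -1.0]]
ft_force: [0.7, 1.3, 0.2]
opening: 0.684
gripper_force: 54.0
```

>>> {"name": "move_arm", "arguments": {"series": [[-35,17,0,0],[-71,34,0,0],[-106,50,0,0],[-141,67,0,0],[-176,83,0,0]]}}

```text
time: 49.15
tcp_pos: [514.3, -217.8, 156.8]
ee_rot: [[0.293, 0.956, -0.004], [0.956, -0.293, 0.002], [0.001, -0.005, -1.0]]
ft_force: [0.9, 0.4, -1.5]
opening: 0.688
gripper_force: 54.0
```

>>> {"name": "move_arm", "arguments": {"series": [[0,0,25,0],[0,0,50,0],[0,0,60,0],[0,0,63,0],[0,0,63,0]]}}

```text
time: 49.65
tcp_pos: [515.3, -216.2, 95.6]
ee_rot: [[0.293, 0.956, -0.002], [0.956, -0.293, 0.001], [0.0, -0.002, -1.0]]
ft_force: [0.0, -0.1, -0.3]
opening: 0.688
gripper_force: 54.0
```

>>> {"name": "move_arm", "arguments": {"series": [[0,0,0,0],[0,0,0,0],[0,0,0,0]]}}

```text
time: 49.95
tcp_pos: [516.4, -216.8, 97.4]
ee_rot: [[0.293, 0.956, 0.002], [0.956, -0.293, -0.001], [-0.0, 0.002, -1.0]]
ft_force: [-0.3, 0.4, -0.2]
opening: 0.683
gripper_force: 54.0
```

```bash
python3 - <<'E'
from h import *
plan((*car(0,0),46,-17.05))
E
```

```text
at [ 516.4 -216.8   97.4] yaw -17.04 F [-0.3  0.4 -0.2] open 58.3 t 49.95
-> (np.float64(515.2), np.float64(-217.2), 46, -17.05) shift [-0.7 -1.  51.4] turn 0.01 len 51.0
```

>>> {"name": "move_arm", "arguments": {"series": [[-0.7,-1,6,0],[-0.7,-1,12,0],[-0.7,-1,18,0],[-0.7,-1,24,0],[-0.7,-1,30,0]]}}

```text
time: 50.45
tcp_pos: [514.3, -217.1, 65.5]
ee_rot: [[0.294, 0.956, -0.001], [0.956, -0.294, 0.0], [0.0, -0.001, -1.0]]
ft_force: [0.0, 0.2, -0.9]
opening: 0.685
gripper_force: 54.0
```

>>> {"name": "move_arm", "arguments": {"series": [[0,0,5,0],[0,0,10,0],[0,0,15,0],[0,0,18,0],[0,0,18,0]]}}

```text
time: 50.95
tcp_pos: [514.4, -217.0, 47.8]
ee_rot: [[0.294, 0.956, -0.0], [0.956, -0.294, 0.0], [0.0, -0.001, -1.0]]
ft_force: [-0.1, -0.4, -1.3]
opening: 0.685
gripper_force: 54.0
```

>>> {"name": "move_arm", "arguments": {"series": [[0,0,2,0],[0,0,4,0],[0,0,4,0]]}}

```text
time: 51.25
tcp_pos: [514.7, -217.2, 44.5]
ee_rot: [[0.294, 0.956, 0.0], [0.956, -0.294, -0.0], [-0.0, 0.0, -1.0]]
ft_force: [-0.5, 0.0, -1.3]
opening: 0.686
gripper_force: 54.1
```

>>> {"name": "move_arm", "arguments": {"series": [[0,0,0.5,0],[0,0,0.5,0],[0,0,0,0],[0,0,-2,0],[0,0,-10,0]], "gripper": 74}}

```text
time: 51.75
tcp_pos: [513.8, -216.8, 53.9]
ee_rot: [[0.294, 0.956, -0.002], [0.956, -0.294, 0.001], [0.0, -0.002, -1.0]]
ft_force: [-0.3, 0.6, 0.4]
opening: 0.868
gripper_force: 0.0
```

>>> {"name": "move_arm", "arguments": {"series": [[0,0,-30,0],[0,0,-65,0],[0,0,-100,0],[0,0,-120,0],[0,0,-125,0]]}}

```text
time: 52.25
tcp_pos: [516.4, -217.9, 183.2]
ee_rot: [[0.294, 0.956, 0.006], [0.956, -0.293, -0.003], [-0.001, 0.007, -1.0]]
ft_force: [0.2, 0.7, -0.1]
opening: 0.866
gripper_force: 0.0
```

>>> {"name": "move_arm", "arguments": {"series": [[0,0,0,0],[0,0,0,0],[0,0,0,0]]}}

```text
time: 52.55
tcp_pos: [513.5, -216.7, 177.5]
ee_rot: [[0.294, 0.956, -0.003], [0.956, -0.294, 0.001], [0.0, -0.003, -1.0]]
ft_force: [-0.4, -0.2, -0.4]
opening: 0.866
gripper_force: 0.0
```

```bash
python3 - <<'E'
from h import *
looktrays([("cover",578,113,3,12)])
plan((577.7,112.6,175,-17.05),(577.7,112.6,175,2.5),(577.7,112.6,40,2.5))
E
```

```text
cover [[577.69, 112.86, 2.11, -89.9], [576.74, 110.65, 4.28, -64.7], [577.47, 112.4, 2.19, -145.17]]
at [ 513.8 -216.8  177.8] yaw -17.07 F [ 0.5 -0.2  0.1] open 73.9 t 52.65
-> (577.7, 112.6, 175, -17.05) shift [333.6 -35.6   2.8] turn -0.02 len 336.0
-> (577.7, 112.6, 175, 2.5) shift [-0.  0. -0.] turn -19.55 len 0.0
-> (577.7, 112.6, 40, 2.5) shift [  0.   0. 135.] turn -0.0 len 135.0
```

>>> {"name": "move_arm", "arguments": {"series": [[33,-3,0,0],[67,-7,0,0],[100,-11,0,0],[133,-14,0,0],[167,-18,0,0]], "gripper": 85}}

```text
time: 53.15
tcp_pos: [546.2, -51.0, 178.5]
ee_rot: [[0.294, 0.956, -0.001], [0.956, -0.294, 0.0], [-0.0, -0.001, -1.0]]
ft_force: [0.4, -0.4, 0.4]
opening: 0.995
gripper_force: 0.0
```

>>> {"name": "move_arm", "arguments": {"series": [[33,-3,0,-4],[67,-7,0,-8],[100,-11,0,-12],[133,-14,0,-16],[167,-18,0,-19.5]]}}

```text
time: 53.65
tcp_pos: [577.9, 114.0, 178.4]
ee_rot: [[-0.045, 0.999, -0.001], [0.999, 0.045, -0.0], [-0.0, -0.001, -1.0]]
ft_force: [-0.0, 0.1, 0.2]
opening: 0.993
gripper_force: 0.0
```

>>> {"name": "move_arm", "arguments": {"series": [[0,0,40,0],[0,0,80,0],[0,0,115,0],[0,0,134,0],[0,0,137,0]]}}

```text
time: 54.15
tcp_pos: [574.9, 112.2, 38.2]
ee_rot: [[-0.043, 0.999, -0.008], [0.999, 0.043, -0.002], [-0.001, -0.008, -1.0]]
ft_force: [-0.8, -0.5, 0.6]
opening: 0.999
gripper_force: 0.0
```

>>> {"name": "move_arm", "arguments": {"series": [[0,0,0,0],[0,0,0,0],[0,0,0,0]]}}

```text
time: 54.45
tcp_pos: [579.5, 113.0, 44.1]
ee_rot: [[-0.042, 0.999, 0.003], [0.999, 0.042, 0.001], [0.0, 0.003, -1.0]]
ft_force: [0.4, 0.1, -0.5]
opening: 0.997
gripper_force: 0.0
```

```bash
python3 - <<'E'
from h import *
plan((577.7,112.6,1.5,2.2))
E
```

```text
at [579.5 113.   44.1] yaw 2.43 F [ 0.4  0.1 -0.5] open 85.1 t 54.45
-> (577.7, 112.6, 1.5, 2.2) shift [-0.3 -1.8 42.6] turn 0.23 len 43.0
```

>>> {"name": "move_arm", "arguments": {"series": [[-0.3,-2,15,0],[-0.3,-2,30,0],[-0.3,-2,38,0],[-0.3,-2,42,0],[-0.3,-2,42,0]]}}

```text
time: 54.95
tcp_pos: [576.3, 112.3, 0.4]
ee_rot: [[-0.042, 0.999, 0.0], [0.999, 0.042, 0.0], [0.0, 0.0, -1.0]]
ft_force: [0.6, 0.2, -0.4]
opening: 0.994
gripper_force: 0.0
```

>>> {"name": "move_arm", "arguments": {"series": [[0,0,0,0],[0,0,0,0],[0,0,0,0],[0,0,0,0],[0,0,0,0]], "gripper": 50, "force": 60}}

```text
time: 55.45
tcp_pos: [577.3, 112.6, 1.8]
ee_rot: [[-0.042, 0.999, 0.003], [0.999, 0.042, 0.001], [0.0, 0.003, -1.0]]
ft_force: [-0.3, -0.4, 5.4]
opening: 0.677
gripper_force: 64.8
```

>>> {"name": "move_arm", "arguments": {"series": [[0,0,-5,0],[0,0,-30,5],[0,0,-70,10],[0,0,-115,15],[0,0,-155,19.5]]}}

```text
time: 55.95
tcp_pos: [575.7, 112.2, 156.8]
ee_rot: [[0.297, 0.955, -0.001], [0.955, -0.297, -0.0], [-0.0, -0.001, -1.0]]
ft_force: [1.2, -0.8, -1.4]
opening: 0.679
gripper_force: 64.9
```

>>> {"name": "move_arm", "arguments": {"series": [[0,0,0,0],[0,0,0,0],[0,0,0,0]]}}

```text
time: 56.25
tcp_pos: [574.7, 112.1, 153.4]
ee_rot: [[0.293, 0.956, -0.004], [0.956, -0.293, -0.001], [-0.002, -0.003, -1.0]]
ft_force: [-0.2, 0.7, -3.0]
opening: 0.678
gripper_force: 64.9
```

```bash
python3 - <<'E'
from h import *
plan((*car(0,0),160,-17.05),(*car(0,0),105,-17.05))
E
```

```text
at [574.7 112.1 153.4] yaw -17.05 F [-0.2  0.7 -3. ] open 57.9 t 56.25
-> (np.float64(515.2), np.float64(-217.2), 160, -17.05) shift [-332.3   39.6   -6.6] turn 0.0 len 335.0
-> (np.float64(515.2), np.float64(-217.2), 105, -17.05) shift [ 0.  0. 55.] turn -0.0 len 55.0
```

>>> {"name": "move_arm", "arguments": {"series": [[-33,4,-3,0],[-66,8,-3,0],[-100,12,-3,0],[-133,16,-3,0],[-166,20,-3,0]]}}

```text
time: 56.75
tcp_pos: [544.5, -53.3, 155.7]
ee_rot: [[0.293, 0.956, -0.005], [0.956, -0.293, 0.0], [-0.001, -0.005, -1.0]]
ft_force: [0.9, -0.0, -1.2]
opening: 0.675
gripper_force: 64.9
```

>>> {"name": "move_arm", "arguments": {"series": [[-33,4,0,0],[-66,8,0,0],[-100,12,0,0],[-133,16,0,0],[-166,20,0,0]]}}

```text
time: 57.25
tcp_pos: [515.0, -217.4, 155.7]
ee_rot: [[0.293, 0.956, -0.005], [0.956, -0.293, 0.002], [0.001, -0.005, -1.0]]
ft_force: [0.6, 0.3, -1.4]
opening: 0.674
gripper_force: 64.9
```

>>> {"name": "move_arm", "arguments": {"series": [[0,0,25,0],[0,0,48,0],[0,0,56,0],[0,0,58,0],[0,0,58,0]]}}

```text
time: 57.75
tcp_pos: [516.7, -216.3, 99.8]
ee_rot: [[0.293, 0.956, -0.001], [0.956, -0.293, 0.001], [0.0, -0.001, -1.0]]
ft_force: [-0.4, 0.4, -1.2]
opening: 0.674
gripper_force: 64.8
```

>>> {"name": "move_arm", "arguments": {"series": [[0,0,0,0],[0,0,0,0],[0,0,0,0]]}}

```text
time: 58.05
tcp_pos: [517.6, -216.8, 101.3]
ee_rot: [[0.293, 0.956, 0.002], [0.956, -0.293, -0.001], [-0.0, 0.002, -1.0]]
ft_force: [0.6, -0.3, -3.6]
opening: 0.674
gripper_force: 64.8
```

```bash
python3 - <<'E'
from h import *
plan((*car(0,0),61,-17.05))
p=viewer.read_camera("scene");r,c=map(int,proj(p,[515,-217,70]))
cv2.imwrite("pics/s4.png",cv2.resize(p["img"][r-35:r+35,c-45:c+45],(720,560),interpolation=2))
E
```

```text
at [ 517.6 -216.8  101.3] yaw -17.05 F [ 0.6 -0.3 -3.6] open 57.6 t 58.05
-> (np.float64(515.2), np.float64(-217.2), 61, -17.05) shift [-1.1 -2.2 40.3] turn 0.0 len 40.0
```

View pics/s4.png

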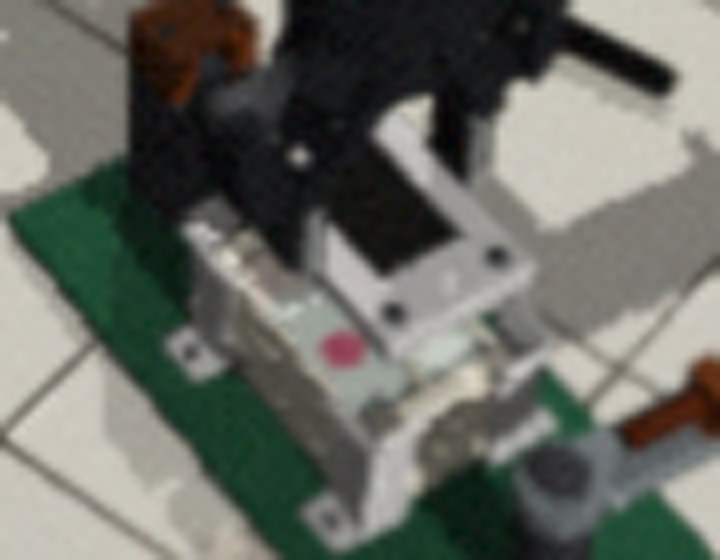

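Scene crop: the three trays sit square between the angles at (290,330), and the gripped cover is above them at (420,250). Lowering the cover.

>>> {"name": "move_arm", "arguments": {"series": [[-1,-2,6,0],[-1,-2,12,0],[-1,-2,18,0],[-1,-2,24,0],[-1,-2,30,0]]}}

```text
time: 58.6
tcp_pos: [514.6, -217.0, 69.5]
ee_rot: [[0.294, 0.956, -0.001], [0.956, -0.294, 0.0], [0.0, -0.001, -1.0]]
ft_force: [-0.7, 0.3, -2.1]
opening: 0.677
gripper_force: 64.9
```

>>> {"name": "move_arm", "arguments": {"series": [[0,0,3,0],[0,0,6,0],[0,0,9,0],[0,0,10,0],[0,0,10,0]]}}

```text
time: 59.1
tcp_pos: [514.7, -217.1, 60.2]
ee_rot: [[0.294, 0.956, -0.0], [0.956, -0.294, 0.0], [0.0, -0.0, -1.0]]
ft_force: [-0.0, 1.0, -1.3]
opening: 0.677
gripper_force: 64.9
```

```bash
python3 - <<'E'
from h import *
plan((*car(0,0),60,-17.05))
E
```

```text
at [ 514.7 -217.1   60.2] yaw -17.07 F [-0.   1.  -1.3] open 57.8 t 59.1
-> (np.float64(515.2), np.float64(-217.2), 60, -17.05) shift [0.1 0.5 0.2] turn -0.02 len 1.0
```

>>> {"name": "move_arm", "arguments": {"series": [[0,0,0.5,0],[0,0,0.5,0],[0,0,0,0],[0,0,-2,0],[0,0,-10,0]], "gripper": 74}}

```text
time: 59.6
tcp_pos: [514.2, -216.9, 70.1]
ee_rot: [[0.294, 0.956, -0.001], [0.956, -0.294, 0.001], [0.0, -0.002, -1.0]]
ft_force: [0.2, -0.0, -0.3]
opening: 0.867
gripper_force: 0.0
```

>>> {"name": "move_arm", "arguments": {"series": [[0,0,-30,0],[0,0,-65,0],[0,0,-100,0],[0,0,-130,0],[0,0,-135,0]]}}

```text
time: 60.1
tcp_pos: [517.1, -218.1, 210.8]
ee_rot: [[0.294, 0.956, 0.009], [0.956, -0.294, -0.004], [-0.001, 0.009, -1.0]]
ft_force: [-0.1, 1.1, 0.4]
opening: 0.867
gripper_force: 0.0
```

>>> {"name": "move_arm", "arguments": {"series": [[0,0,0,0],[0,0,0,0],[0,0,0,0]], "gripper": 55}}

```text
time: 60.4
tcp_pos: [513.8, -216.7, 203.6]
ee_rot: [[0.294, 0.956, -0.003], [0.956, -0.294, 0.001], [0.0, -0.003, -1.0]]
ft_force: [0.5, -0.3, -0.5]
opening: 0.64
gripper_force: 0.0
```

```bash
python3 - <<'E'
from h import *
p=viewer.read_camera("top");print(fit([p],*car(0,0),np.radians(-17.05),70,r=4))
for n in("top","scene"):
    q=viewer.read_camera(n)
    for d in finder.find_in(q,"bolt_knob")[:2]: print(n,d["p"],at(q,*d["centre"],125).round(1))
plan((564.4,-349.4,200,-21),(564.4,-349.4,116,-21))
r,c=map(int,proj(p,[530,-260,80]));cv2.imwrite("pics/t5.png",cv2.resize(p["img"][r-45:r+45,c-60:c+60],(720,540),interpolation=2))
E
```

```text
(np.float64(512.1809052124685), np.float64(-218.03680925475476), np.float64(-20.98485632698502), np.float64(-84.47326382632846))
top 0.68 [ 654.7 -135.3  125. ]
top 0.55 [ 512.7 -160.3  125. ]
scene 0.62 [ 440.6 -284.8  125. ]
scene 0.52 [ 558.8 -358.8  125. ]
at [ 514.4 -217.   204.5] yaw -17.07 F [ 0.7 -0.1  0.1] open 55.3 t 60.65
-> (564.4, -349.4, 200, -21) shift [-111.9   86.6    4.5] turn 3.93 len 142.0
-> (564.4, -349.4, 116, -21) shift [ 0.  0. 84.] turn -0.0 len 84.0
```

View pics/t5.png

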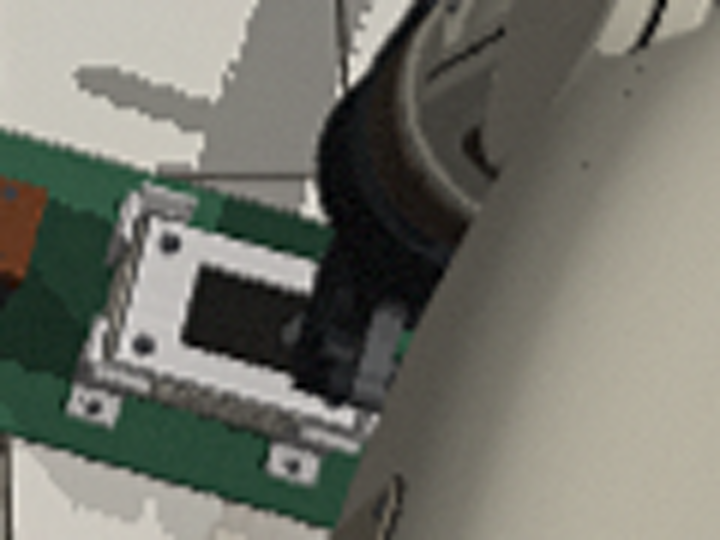

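Top crop: the cover lies square between the angles, with corner bolts at (170,243) and (143,343). Now to the knob.

>>> {"name": "move_arm", "arguments": {"series": [[-28,22,0,1],[-56,43,1,2],[-84,65,2,3],[-112,87,4,3.9],[-112,87,4,3.9]]}}

```text
time: 61.15
tcp_pos: [565.2, -353.6, 198.6]
ee_rot: [[0.362, 0.932, -0.002], [0.932, -0.362, -0.0], [-0.001, -0.001, -1.0]]
ft_force: [0.2, -0.0, -0.2]
opening: 0.645
gripper_force: 0.0
```

>>> {"name": "move_arm", "arguments": {"series": [[0,0,0,0],[0,0,0,0],[0,0,0,0]]}}

```text
time: 61.45
tcp_pos: [565.0, -348.6, 201.9]
ee_rot: [[0.357, 0.934, 0.0], [0.934, -0.357, 0.0], [0.0, 0.0, -1.0]]
ft_force: [-0.1, 0.7, 1.0]
opening: 0.64
gripper_force: 0.0
```

```bash
python3 - <<'E'
from h import *
plan((564.4,-349.4,116,-21))
E
```

```text
at [ 565.  -348.6  201.9] yaw -20.9 F [-0.1  0.7  1. ] open 54.7 t 61.45
-> (564.4, -349.4, 116, -21) shift [-1.  -0.3 85.9] turn 0.1 len 86.0
```

>>> {"name": "move_arm", "arguments": {"series": [[-1,0,25,0],[-1,0,50,0],[-1,0,70,0],[-1,0,82,0],[-1,0,85,0]]}}

```text
time: 61.95
tcp_pos: [564.0, -349.4, 115.2]
ee_rot: [[0.357, 0.934, -0.002], [0.934, -0.357, 0.001], [0.0, -0.002, -1.0]]
ft_force: [-0.6, -0.1, 0.1]
opening: 0.645
gripper_force: 0.0
```

>>> {"name": "move_arm", "arguments": {"series": [[0,0,0,0],[0,0,0,0],[0,0,0,0]]}}

```text
time: 62.25
tcp_pos: [565.5, -351.1, 117.9]
ee_rot: [[0.358, 0.934, 0.002], [0.934, -0.358, -0.001], [-0.001, 0.003, -1.0]]
ft_force: [0.4, -0.6, -0.4]
opening: 0.64
gripper_force: 0.0
```

>>> {"name": "move_arm", "arguments": {"series": [[0,0,0,0],[0,0,0,0],[0,0,0,0],[0,0,0,0],[0,0,0,0]], "gripper": 0, "force": 50}}

```text
time: 62.75
tcp_pos: [564.5, -350.7, 116.8]
ee_rot: [[0.358, 0.934, -0.0], [0.934, -0.358, -0.0], [-0.0, -0.0, -1.0]]
ft_force: [-1.2, 1.5, 3.3]
opening: 0.155
gripper_force: 48.7
```

```bash
python3 - <<'E'
from h import *
s=robot.observe();P=np.array([484.6,-320.0]);d=np.array(s['tcp_pos'][:2])-P;print('R',np.hypot(*d),'open',CY-np.degrees(np.arctan2(d[1],d[0])))
plan((564.4,-349.4,116,-21))
E
```

```text
R 85.60584555884373 open 93.93740298344476
at [ 564.5 -350.7  116.8] yaw -20.97 F [-1.2  1.5  3.3] open 13.2 t 62.75
-> (564.4, -349.4, 116, -21) shift [ 1.1 -0.6  0.8] turn 0.03 len 1.0
```

>>> {"name": "move_arm", "arguments": {"series": [[8.9,-0.7,0,-6],[17.7,-2.1,0,-12],[26.3,-4.4,0,-18],[34.6,-7.5,0,-24],[42.5,-11.6,0,-30]]}}

```text
time: 63.25
tcp_pos: [569.3, -307.3, 116.8]
ee_rot: [[-0.161, 0.987, 0.001], [0.987, 0.161, -0.002], [-0.002, 0.001, -1.0]]
ft_force: [-0.9, -0.7, 2.2]
opening: 0.156
gripper_force: 48.9
```

>>> {"name": "move_arm", "arguments": {"series": [[8.9,-0.5,0,-6],[17.7,-1.9,0,-12],[26.3,-4.2,0,-18],[34.6,-7.3,0,-24],[42.5,-11.4,0,-30]]}}

```text
time: 63.75
tcp_pos: [551.7, -266.8, 116.8]
ee_rot: [[-0.633, 0.774, 0.002], [0.774, 0.633, -0.001], [-0.002, 0.001, -1.0]]
ft_force: [0.0, -0.8, 2.5]
opening: 0.158
gripper_force: 48.8
```

>>> {"name": "move_arm", "arguments": {"series": [[7.4,-0.4,0,-5],[14.8,-1.3,0,-10],[22,-2.9,0,-15],[29.1,-5.1,0,-20],[35.9,-8,0,-25]]}}

```text
time: 64.25
tcp_pos: [523.1, -243.6, 116.8]
ee_rot: [[-0.901, 0.435, 0.002], [0.435, 0.901, -0.0], [-0.002, 0.001, -1.0]]
ft_force: [-0.6, 1.1, 2.4]
opening: 0.153
gripper_force: 48.8
```

```bash
python3 - <<'E'
from h import *
s=robot.observe();P=np.array([484.6,-320.0]);d=np.array(s['tcp_pos'][:2])-P;print('R',np.hypot(*d),'open',CY-np.degrees(np.arctan2(d[1],d[0])))
a=np.radians(CY);plan((*(P+85*np.array([np.cos(a),np.sin(a)])),116.5,CY))
E
```

```text
R 85.5892548333291 open 9.67034832342572
at [ 523.1 -243.6  116.8] yaw 64.24 F [-0.6  1.1  2.4] open 13.1 t 64.25
-> (np.float64(509.52252076288113), np.float64(-238.73581379953552), 116.5, 72.95) shift [14.3 -1.6  0.3] turn -8.71 len 14.0
```

>>> {"name": "move_arm", "arguments": {"series": [[5,-0.3,0,-3],[10,-0.9,0,-6],[14.3,-1.5,0,-8.5],[17,-1.5,0,-8.7],[17,-1.5,0,-8.7]]}}

```text
time: 64.75
tcp_pos: [509.0, -238.0, 116.9]
ee_rot: [[-0.955, 0.297, 0.006], [0.297, 0.955, -0.001], [-0.006, 0.001, -1.0]]
ft_force: [6.1, -0.2, -1.9]
opening: 0.152
gripper_force: 49.1
```

>>> {"name": "move_arm", "arguments": {"series": [[2,0,0,0],[2,0,0,0],[2,0,0,0]]}}

```text
time: 65.05
tcp_pos: [509.0, -238.0, 116.9]
ee_rot: [[-0.955, 0.297, 0.009], [0.297, 0.955, -0.002], [-0.009, 0.001, -1.0]]
ft_force: [10.5, -1.5, -4.7]
opening: 0.152
gripper_force: 48.8
```

```bash
python3 - <<'E'
from h import *
s=robot.observe();P=np.array([484.6,-320.0]);d=np.array(s['tcp_pos'][:2])-P;print('R',np.hypot(*d),'open',CY-np.degrees(np.arctan2(d[1],d[0])))
a=np.radians(CY);plan((*(P+85*np.array([np.cos(a),np.sin(a)])),116.5,CY))
E
```

```text
R 85.58590174724074 open -0.5011942890638466
at [ 509.  -238.   116.9] yaw 72.75 F [10.5 -1.5 -4.7] open 13.0 t 65.05
-> (np.float64(509.52252076288113), np.float64(-238.73581379953552), 116.5, 72.95) shift [-0.8 -0.6  0.4] turn -0.2 len 1.0
```

>>> {"name": "move_arm", "arguments": {"series": [[-2,2,0,0],[-3,4,0,0],[-3,6,0,0],[-3,8,0,0],[-3,10,0,0]]}}

```text
time: 65.55
tcp_pos: [511.2, -231.3, 116.8]
ee_rot: [[-0.954, 0.299, 0.002], [0.299, 0.954, -0.006], [-0.003, -0.005, -1.0]]
ft_force: [0.7, -6.3, 1.7]
opening: 0.151
gripper_force: 49.4
```

>>> {"name": "move_arm", "arguments": {"series": [[0,2,0,0],[0,4,0,0],[0,6,0,0],[0,8,0,0],[0,10,0,0]]}}

```text
time: 66.05
tcp_pos: [514.1, -221.7, 116.8]
ee_rot: [[-0.954, 0.299, 0.002], [0.299, 0.954, -0.006], [-0.003, -0.005, -1.0]]
ft_force: [-0.4, -7.4, 0.4]
opening: 0.153
gripper_force: 49.4
```

```bash
python3 - <<'E'
from h import *
a=np.radians(CY);P=np.array([484.6,-320.0]);plan((*(P+127*np.array([np.cos(a),np.sin(a)])),116.5,CY))
E
```

```text
at [ 514.1 -221.7  116.8] yaw 72.6 F [-0.4 -7.4  0.4] open 13.1 t 66.05
-> (np.float64(521.8371780810106), np.float64(-198.5817453240119), 116.5, 72.95) shift [-0.5 24.4  0.3] turn -0.35 len 24.0
```

>>> {"name": "move_arm", "arguments": {"series": [[0,2,0,0],[0,4,0,0],[0,6,0,0],[0,8,0,0],[0,10,0,0]]}}

```text
time: 66.55
tcp_pos: [517.1, -212.1, 116.8]
ee_rot: [[-0.954, 0.299, 0.002], [0.299, 0.954, -0.006], [-0.003, -0.005, -1.0]]
ft_force: [1.2, -6.4, -0.1]
opening: 0.153
gripper_force: 49.4
```

>>> {"name": "move_arm", "arguments": {"series": [[0,2,0,0],[0,4,0,0],[0,6,0,0],[0,8,0,0],[0,10,0,0]]}}

```text
time: 67.05
tcp_pos: [520.0, -202.6, 116.8]
ee_rot: [[-0.954, 0.299, 0.002], [0.299, 0.954, -0.006], [-0.003, -0.005, -1.0]]
ft_force: [0.4, -6.6, -0.1]
opening: 0.152
gripper_force: 49.5
```

>>> {"name": "move_arm", "arguments": {"series": [[0,1,0,0],[0,2,0,0],[0,3,0,0],[0,4,0,0],[0,4,0,0]]}}

```text
time: 67.55
tcp_pos: [521.2, -198.4, 116.8]
ee_rot: [[-0.954, 0.299, 0.002], [0.299, 0.954, -0.005], [-0.003, -0.004, -1.0]]
ft_force: [0.3, -4.5, 0.7]
opening: 0.158
gripper_force: 49.4
```

>>> {"name": "move_arm", "arguments": {"series": [[0,1,0,0],[0,2,0,0],[0,3,0,0],[0,3,0,0],[0,3,0,0]]}}

```text
time: 68.05
tcp_pos: [521.4, -198.1, 116.8]
ee_rot: [[-0.954, 0.301, 0.0], [0.301, 0.954, -0.01], [-0.003, -0.009, -1.0]]
ft_force: [-0.8, -11.8, -0.3]
opening: 0.152
gripper_force: 49.6
```

>>> {"name": "move_arm", "arguments": {"series": [[0,-2,0,0],[0,-3,0,0]]}}

```text
time: 68.25
tcp_pos: [521.3, -198.2, 116.8]
ee_rot: [[-0.954, 0.299, 0.002], [0.299, 0.954, -0.004], [-0.003, -0.003, -1.0]]
ft_force: [1.4, -4.6, -0.2]
opening: 0.154
gripper_force: 49.5
```

>>> {"name": "move_arm", "arguments": {"series": [[0,-3,0,0],[0,-3,0,0],[0,-3,0,0],[0,-3,0,0],[0,-3,-10,0]], "gripper": 55}}

```text
time: 68.75
tcp_pos: [518.3, -198.0, 125.1]
ee_rot: [[-0.955, 0.297, -0.003], [0.297, 0.955, 0.001], [0.004, 0.0, -1.0]]
ft_force: [-0.3, 0.7, -0.7]
opening: 0.642
gripper_force: 0.0
```

>>> {"name": "move_arm", "arguments": {"series": [[0,0,-20,0],[0,0,-45,0],[0,0,-75,0],[0,0,-110,0],[0,0,-130,0]]}}

```text
time: 69.25
tcp_pos: [520.4, -199.0, 260.3]
ee_rot: [[-0.955, 0.297, 0.005], [0.297, 0.955, -0.002], [-0.005, -0.0, -1.0]]
ft_force: [-0.1, -0.2, 0.2]
opening: 0.645
gripper_force: 0.0
```

>>> {"name": "move_arm", "arguments": {"series": [[40,40,0,0],[80,80,0,0],[120,120,0,0],[150,150,0,0],[180,180,0,0]]}}

```text
time: 69.75
tcp_pos: [402.0, 24.0, 257.2]
ee_rot: [[-0.955, 0.297, 0.002], [0.297, 0.955, 0.001], [-0.001, 0.001, -1.0]]
ft_force: [0.7, 0.8, -0.4]
opening: 0.644
gripper_force: 0.0
```

>>> {"name": "move_arm", "arguments": {"series": [[0,0,0,0],[0,0,0,0],[0,0,0,0],[0,0,0,0],[0,0,0,0]]}}

```text
time: 70.25
tcp_pos: [403.7, 21.4, 256.2]
ee_rot: [[-0.954, 0.299, -0.0], [0.299, 0.954, -0.0], [0.0, -0.0, -1.0]]
ft_force: [0.6, 0.5, -1.0]
opening: 0.644
gripper_force: 0.0
```

```bash
python3 - <<'E'
from h import *
p=viewer.read_camera("top");q=viewer.read_camera("scene")
plan()
r,c=map(int,proj(p,[510,-230,80]));A=cv2.resize(p["img"][r-30:r+30,c-40:c+40],(400,300),interpolation=2)
r,c=map(int,proj(q,[510,-230,80]));B=cv2.resize(q["img"][r-45:r+45,c-60:c+60],(400,300),interpolation=2)
cv2.imwrite("pics/end.png",np.hstack([A,B]))
E
```

```text
at [403.5  21.6 256.1] yaw 72.61 F [ 0.3 -0.6 -0.3] open 54.8 t 70.35
```

View pics/end.png

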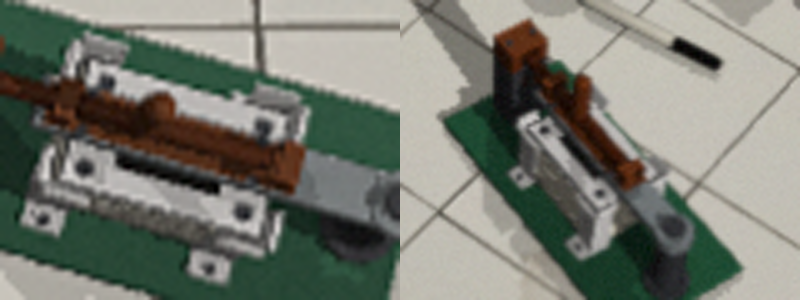

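The bar lies closed over the covered stack, and the bolt is in the keeper with the knob at (157,108) left and (580,90) right. Handing in.

```bash
python3 -c "
from workcell import finish_job
print(finish_job())"
```

```text
the job is handed in; nothing more can be done
None
```

I handed the job in at about 70 s of the 208 s allowed; the hand-in returned no verdict. The bolt is worked free and pushed home again, all three white trays and the cover plate are in the carrier, and the bar is closed over them; both blue spacers were surplus and stayed on the bench.

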